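Swing the dustpan home round its peg

ROBOT

A 6-joint arm with a two-finger parallel gripper is mounted at the origin on the work surface. World frame = base frame: x ahead of the robot, y to its left, z up, the work surface at z = 0. Lengths are in mm, angles in rad, forces in N, time in s.
With the tool pointing down it reaches from about 275 to 850 mm from the base axis. Payload 5.2 kg.
Tool frame: the origin (TCP) lies at the very end of the fingers, on their centre line; the grasp point (between the pads) lies 19 mm behind it; z points along the fingers, y is the direction in which the jaws open and shut (so a half turn about z gives the same grasp; the last joint's range is limited). The gripper opens to 85 mm and grips with 20 to 120 N. Pads are 22 mm wide; open, the fingers measure 114 mm over their backs; the gripper's body (76 mm by 85 mm) begins 54 mm behind the grasp point. The pads swing forward as they close: fully open they stand 13 mm farther back than shut.
Start: joints at [1.054, 0.259, 1.535, -0, 1.348, -0.203], TCP at [169.749, 523.154, 231.31] pointing down, gripper open.
Joint ranges: [-3.14, 3.14], [-0.91, 2.08], [0.19, 2.58], [-1.22, 4.36], [0.22, 2.71], [-3.12, 3.12]. Speed limits (rad/s): [2.57, 2.57, 3.14, 3.14, 3.14, 3.14].

INTERFACE

Orientations are given as a unit quaternion [w, x, y, z].
In Python, from rig import bot gives the robot as it stands.
- The arm moves only by the shell command python3 -m handwheel 'ROWS' [FORCE]. ROWS is JSON, a list of rows, each an object with "gripper": the finger opening in cm, from 0 to 8.54; "xyz": the shift along the tool's x, y, z in cm, a list of three; "yaw": the turn about the tool's z in degrees. In form: [{"gripper": gripper, "xyz": [dx, dy, dz], "yaw": yaw}, ...]. A call has 1 to 8 rows; each row is the pose to reach, as a shift and turn from the pose commanded when the call began, along the tool's axes at that moment; what a row does not reach only later rows make up. A row lasts 1/10 s, in which the tool goes at most 50 mm and 8.59 degrees, less where a joint would pass 70% of its speed; a pose out of reach is approached as far as the arm can. A call with a gripper value outside its range is refused whole. The fingers move at their own pace and stop on an object; FORCE is the grip in N (left out, the last holds). Time passes only in rows, so rows that repeat a pose let the fingers close. It gives the time, the measured TCP pose, the force and the opening at its end, in the units of the state.
- bot.observe(): the state, without advancing time (a new reading comes with each control period).
- bot.capture(name): name is "side" or "top"; returns a dict with "pixels" (480x640x3 uint8, blue, green, red), "K" (3x3 intrinsics, pixels), "pose" (4x4, takes a point from camera to world coordinates). Camera axes: x right, y down, z forward; pixel columns grow to the right and rows downward; lengths in mm; the calibration is good to about 2 mm. A picture is of the moment at which its call begins. There is no depth.
- bot.sign_off(): hands the job in, once; it reports no verdict.
The state is a dict: "t": time; "q": joint angles; "qvel": joint speeds; "joint_torque": joint torques, N m; "tool_pos": TCP position; "tcp_rot": TCP orientation; "force": force on the tool from outside, world axes, zero at the start; "wrist_torque": the same for the moment, N m; "finger_gap": opening from 0.0 (shut) to 1.0 (fully open).
Only numpy, scipy, OpenCV 4.12 (cv2) and the standard library are available. Lean on these libraries where they do the work, as an engineer would, in place of code of your own. Each camera call takes 0.05 s, during which the arm holds its last target.

TASK

Put the aluminium dustpan away in its place on the pegged board. Carry it there by its handle and lay it down flat and gently with the crook on the right of its handle up against the pivot peg and the handle still pointing out to the front, and let go; then take hold of the pan again by its rim and swing it round, keeping it against that peg, until its side comes up against the stop peg and the handle lies tucked in under the black caddy. Let go of it there, and leave the caddy shut and the tumbler, brush and bottle where they are.

Things in the scene. Friction and masses are not known exactly. Their poses are not given: they have to be found in the camera images.
- station: Fixed dark brown peg board 380 x 400 mm, 9 mm thick, on the brown laminate shelf, with black holes 36 mm apart, two upright light wood pegs and a black caddy over it. Origin on the pivot peg's axis at shelf height (9 mm below the board's top). Axes: x roughly away from the robot, y towards the caddy (robot's left), z up. The board covers x -110 to 270, y -185 to 215 mm.
- caddy_front (a point): Middle of the lower front edge of the black plastic tilt-out caddy, fixed to the station: a box 264 wide (station x 4 to 268), 130 deep (y 56 to 186) and 118 mm high (z 150 to 268), free space below. It hangs on a grey pegboard strip between two 18 mm posts, 300 mm high (at x -29 and 301, y 192 to 210). The dustpan passes under it, a gripper does not.
- pivot_peg (a point): The pivot peg: upright light wooden peg of 16 mm diameter, fixed, 55 mm high above the board (top 64 mm above the shelf), the one nearer the caddy. The point is on its axis, half-way up (36.5 mm above the shelf). Axes as station.
- stop_peg (a point): The stop peg: same size, fixed, 72 mm nearer the robot (-x of the station) and 108 mm farther from the caddy (-y of the station) than the pivot peg. The point is on its axis, half-way up.
- caddy_bin (a joint): Tilting front of the black caddy, hinged along its lower edge: 0 = shut, grows as its top tips out away from the pegboard strip (rad, up to 0.7). Held shut by friction. Leave it shut.
- dustpan: Loose aluminium dustpan, 0.2 to 0.45 kg, centre of mass about 45 mm in front of its rear wall. Origin: foot of the rear wall, mid-width, on the underside. Axes: x from handle to open mouth, y left when looking along x, z up. Floor x 0 to 155 mm, 4 mm thick; outer width 168 mm; starts flat on the shelf, handle towards the robot. Parked, its x axis points along -y of the station.
- dustpan_handle (a point): Middle of the dustpan's handle, a level rounded bar 24 mm wide (y) and 22 mm high that runs 125 mm back (-x) from the rear wall. The point is 65 mm behind the rear wall, on the handle's centre line, 22 mm above the dustpan's underside. Axes as dustpan.
- dustpan_crook (a point): Where the pivot peg's axis lies when the peg sits in the crook of the dustpan, touching both the back of the pan and the right side of the handle (looking from handle to mouth): 8 mm behind the rear rim and 20 mm to the -y side of the handle's middle, 22 mm above the underside. Axes as dustpan.
- dustpan_rim (a point): Point on the rolled rim (8 mm thick, axis at y -80 and +80, 44 mm above the underside, over 4 mm walls) of the right-hand (-y) side, 50 mm in front of the rear wall: pinch it here from above, one finger in the pan. The rim is level from x 0 to 94 mm, then slopes to the mouth. Pulled here the crook stays on the peg; pulled near the mouth it may leave it.
- tumbler_mid (a point): Glass tumbler with spare plastic hooks, 66 mm across, 85 mm high (hooks up to 100 mm), standing on the board in its far right corner, just outside the sweep of the pan's mouth. Point at its middle, 43 mm above its foot.
- brush_mid (a point): Hand brush with beech back and black bristles, 260 mm long, 52 mm wide, 55 mm high, lying bristles down to the right of the dustpan. Point near its middle, 30 mm above the shelf.
- bottle_mid (a point): Closed white bottle, 68 mm across, 190 mm high, standing on the shelf. Point at its middle, 95 mm above the shelf.

How it is judged:
By the outcome, as a careful person would: the job done as asked, in the order asked, and still so for the second after the job is handed in, with the robot touching nothing.
It also fails if it takes over 64 s, if anything falls off the work surface, if the arm or the gripper's body presses on something with over 40 N, if the wrist force passes 120 N, or if a joint passes its speed limit or range.

## Working session

There is one attempt and no reset: what is moved stays moved. The work goes in short steps, Python scripts to look and compute and a shell command to move; the robot and the scene stay as the last step left them, time stands still between calls to the robot, and variables do not carry over. Pictures are saved under pics/ and viewed, and the job is handed in when it is done.

```bash
ls; mkdir -p pics
python3 - <<'E'
from rig import bot
import cv2,numpy as np
for n in("side","top"):
    c=bot.capture(n); cv2.imwrite(f"pics/{n}0.png",c["pixels"]); print(n,c["K"],np.round(c["pose"],4).tolist())
s=bot.observe(); print({k:np.round(v,3).tolist() for k,v in s.items()})
E
```

```text
pics
side [[613.44455802   0.         321.79821836]
 [  0.         613.44455802 250.11789299]
 [  0.           0.           1.        ]] [[-0.5643, 0.5003, -0.6567, 1454.1849], [0.8255, 0.355, -0.4389, 485.3278], [0.0135, -0.7897, -0.6133, 937.1131], [0.0, 0.0, 0.0, 1.0]]
top [[461.41821931   0.         318.89157779]
 [  0.         461.41821931 240.23351092]
 [  0.           0.           1.        ]] [[-0.0161, -0.9961, 0.0868, 503.0952], [-0.9998, 0.0172, 0.0123, -105.7976], [-0.0138, -0.0866, -0.9962, 1096.5234], [0.0, 0.0, 0.0, 1.0]]
{'t': 0.1, 'q': [1.054, 0.259, 1.536, 0.0, 1.348, -0.203], 'qvel': [0.0, -0.001, -0.003, -0.0, 0.0, -0.002], 'joint_torque': [0.002, -44.697, -29.125, -0.0, 0.006, 0.0], 'tool_pos': [169.496, 522.729, 230.559], 'tcp_rot': [-0.0, 0.156, 0.988, -0.001], 'force': [0.5, -0.094, 0.189], 'wrist_torque': [0.027, -0.005, -0.049], 'finger_gap': 0.999}
```

View pics/side0.png

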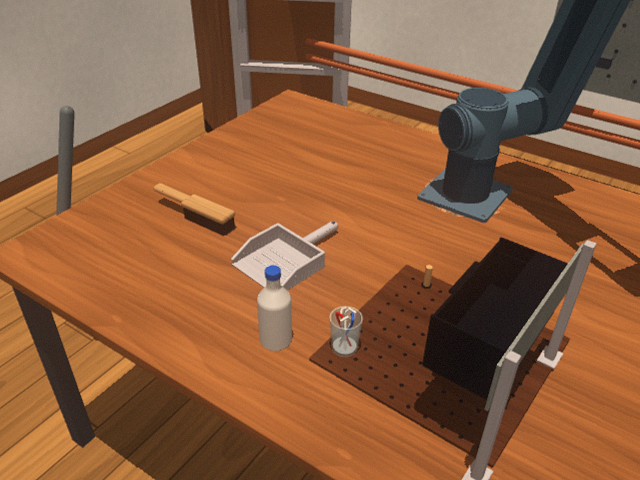

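View pics/top0.png

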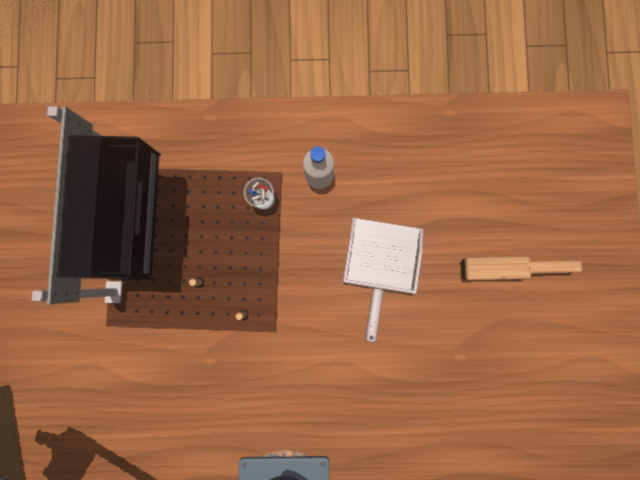

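The side view shows the dustpan (285,255) with its handle end at (335,228), the stop peg at (428,275), the tumbler at (345,330), and the bottle at (275,315). In the top view the pivot peg is at about (195,282), the stop peg at (241,315), and the pan corners at about (353,220), (422,229), (415,292) and (346,282), with the handle end at (371,338).

```bash
cat > h.py <<'E'
import cv2,numpy as np
from rig import bot
def ray(c,u,v):
    K=c["K"];T=np.array(c["pose"]);d=T[:3,:3]@np.linalg.inv(K)@np.array([u,v,1.]);return T[:3,3],d
def onz(c,u,v,z):
    o,d=ray(c,u,v);return o+d*(z-o[2])/d[2]
def proj(c,p):
    T=np.array(c["pose"]);q=T[:3,:3].T@(np.array(p,float)-T[:3,3]);q=c["K"]@q;return q[:2]/q[2]
def crop(c,x,y,w,h,s,name):
    im=c["pixels"][y:y+h,x:x+w];cv2.imwrite(name,cv2.resize(im,None,fx=s,fy=s,interpolation=cv2.INTER_CUBIC))
E
python3 - <<'E'
from h import *
c=bot.capture("top"); im=c["pixels"]
crop(c,330,205,110,145,4,"pics/pan.png"); crop(c,95,160,200,175,3.4,"pics/board.png")
hsv=cv2.cvtColor(im,cv2.COLOR_BGR2HSV)
m=((hsv[...,1]<60)&(hsv[...,2]>90)).astype(np.uint8)
m[:, :335]=0;m[:205]=0;m[345:]=0;m[:,430:]=0
n,l,st,ce=cv2.connectedComponentsWithStats(m)
print(st[1:][st[1:,4]>30],)
cv2.imwrite("pics/panmask.png",cv2.resize(m[205:350,330:440]*255,None,fx=4,fy=4))
# pegs
sub=hsv[270:330,180:255]; 
b=((im[...,2]>170)&(im[...,1]>120)).astype(np.uint8); b[:,:180]=0;b[:,255:]=0;b[:270]=0;b[330:]=0
n,l,st,ce=cv2.connectedComponentsWithStats(b);print(st,ce)
E
```

```text
[[ 343  218   80  124 5320]]
[[     0      0    640    480 307124]
 [   189    279      7      7     37]
 [   236    313      7      7     39]] [[319.5256346  239.4851656 ]
 [192.         282.        ]
 [238.58974359 316.        ]]
```

View pics/pan.png

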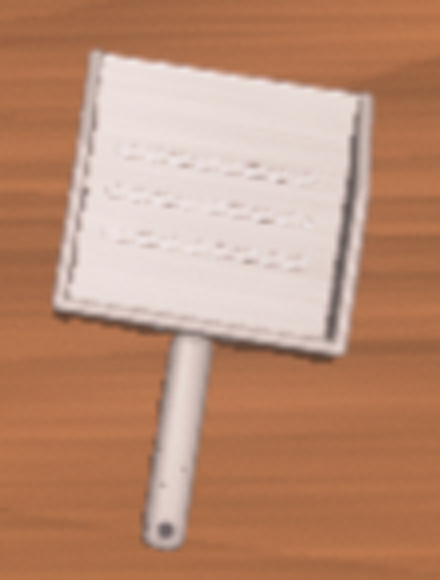

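View pics/board.png

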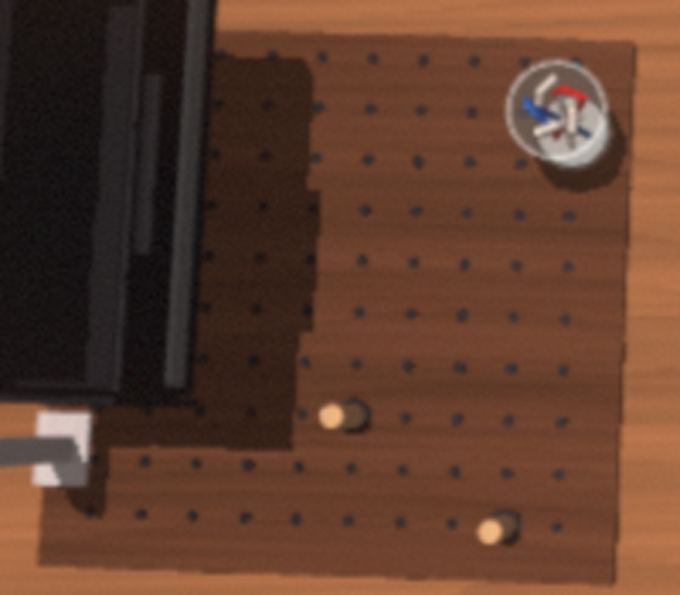

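View pics/panmask.png

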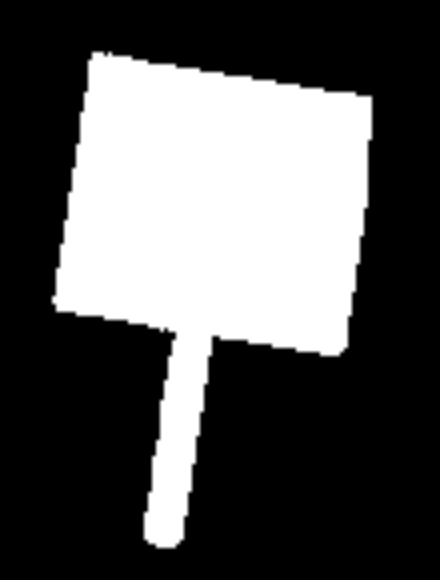

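Run:
```python
from h import *
c=bot.capture("top"); s=bot.capture("side"); im=c["pixels"]
for n,p in (("piv",(192,282)),("stop",(238.6,316))): print(n,onz(c,*p,64).round(1))
P=onz(c,192,282,64);S=onz(c,238.6,316,64);d=S-P;print("dist",np.linalg.norm(d[:2]),"exp",np.hypot(72,108))
yaw=np.arctan2(d[1],d[0])-np.arctan2(-108,-72);print("yaw pegs",np.degrees(yaw))
f=lambda x,y,x0,y0,s:(x0+(x+.5)/s-.5,y0+(y+.5)/s-.5)
A=onz(c,*f(635,43,95,160,3.4),9);B=onz(c,*f(613,583,95,160,3.4),9);C=onz(c,*f(38,565,95,160,3.4),9)
print("board",A.round(1),B.round(1),C.round(1),np.linalg.norm(A-B),np.linalg.norm(C-B),np.degrees(np.arctan2(*(A-B)[1::-1])),np.degrees(np.arctan2(*(C-B)[1::-1]))-90)
yb=np.arctan2(*(A-B)[1::-1]);R=lambda a:np.array([[np.cos(a),-np.sin(a)],[np.sin(a),np.cos(a)]])
print("origin from corners",B[:2]-R(yb)@[-110,-185],A[:2]-R(yb)@[270,-185],C[:2]-R(yb)@[-110,215])
hsv=cv2.cvtColor(im,cv2.COLOR_BGR2HSV)
m=((hsv[...,1]<60)&(hsv[...,2]>90))
pts=[]
for v in range(294,336):
    u=np.where(m[v,335:430])[0]+335;pts.append(onz(c,(u.min()+u.max())/2,v,24)[:2])
pts=np.array(pts);mu=pts.mean(0);_,_,V=np.linalg.svd(pts-mu);a=V[0]*np.sign(V[0][0]);print("handle",mu,a,np.degrees(np.arctan2(a[1],a[0])))
L=onz(c,*f(56,306,330,205,4),46);Rr=onz(c,*f(343,352,330,205,4),46)
print("rear corners",L.round(1),Rr.round(1),np.linalg.norm(L-Rr),np.degrees(np.arctan2(*(L-Rr)[1::-1]))-90)
E_=onz(c,*f(164,547,330,205,4),20);print("handle end",E_.round(1))
mid=(L+Rr)[:2]/2; print("mid",mid, "off-axis",(mid-mu)@np.array([-a[1],a[0]]),"end dist",(mid-E_[:2])@a)
for z,x,y in((150,4,56),(150,268,56),(268,4,186)): pass
```

```text
piv [504.2 192.4  64. ]
stop [427.3  88.   64. ]
dist 129.6641558109992 exp 129.79984591670362
yaw pegs -2.661374418247648
board [763.  -5.   9.] [387.1  13.5   9. ] [405.2 410.2   9. ] 376.3073863567679 397.1059671630645 -2.815230626278842 -2.601655962958688
origin from corners [506.08914148 192.83316199] [502.40098439 193.01452573] [504.46840998 190.01256884]
handle [ 423.15739435 -215.95760338] [ 0.98476179 -0.17390866] -10.01515537256151
rear corners [ 500.6 -147.3   46. ] [ 472.2 -308.6   46. ] 163.7492605168319 -10.002407089431614
handle end [ 361.9 -207.4   20. ]
mid [ 486.40346139 -227.96638352] off-axis -0.8267487528056991 end dist 126.20357228536153
```

```bash
cat >> h.py <<'E'
from scipy.spatial.transform import Rotation as Ro
def toolrot(s=None):
    s=s or bot.observe();q=np.array(s["tcp_rot"]);return Ro.from_quat(q[[1,2,3,0]]).as_matrix()
def rel(target,jaw=None):
    """cm shift in tool axes from measured pose to target; yaw deg so tool y lies along world angle jaw"""
    s=bot.observe();R=toolrot(s);d=R.T@(np.array(target)-s["tool_pos"])/10
    ty=np.degrees(np.arctan2(R[1,1],R[0,1]));y=None
    if jaw is not None: y=-((jaw-ty+90)%180-90)
    print("t",round(s["t"],2),"pos",np.round(s["tool_pos"],1),"jaw",round(ty,2),"shift",d.round(2),"yaw",None if y is None else round(y,2),"F",np.round(s["force"],1),"gap",round(s["finger_gap"],3))
PIV=np.array([504.2,192.4]);YS=np.radians(-2.7)
def st2w(x,y): return PIV+np.array([[np.cos(YS),-np.sin(YS)],[np.sin(YS),np.cos(YS)]])@[x,y]
def w2st(p): return np.array([[np.cos(YS),np.sin(YS)],[-np.sin(YS),np.cos(YS)]])@(np.array(p)[:2]-PIV)
E
python3 - <<'E'
from h import *
c=bot.capture("top");s=bot.capture("side")
rel([425,-216.3,120],80)
print("bottle",onz(c,318,154,190),onz(s,275,344,0),"st",w2st(onz(c,318,154,190)))
print("tumbler",onz(c,259,194,85),w2st(onz(c,260,194,85)))
E
```

```text
t 0.35 pos [169.7 523.  231.1] jaw 72.02 shift [-47.11 -62.44  11.13] yaw -7.98 F [-0.4  0.1 -0.5] gap 0.999
bottle [755.6062879  -95.56316943 190.        ] [769.66568251 -85.08543122   0.        ] st [ 264.69211833 -275.8006364 ]
tumbler [696.70661595  38.2742907   85.        ] [ 199.61662191 -147.11362909]
```

```bash
R='{"gripper":7,"xyz":[-47.1,-62.4,0],"yaw":-8.0}'; python3 -m handwheel '[{"gripper":7,"xyz":[-47.1,-62.4,0],"yaw":-8.0},{"gripper":7,"xyz":[-47.1,-62.4,0],"yaw":-8.0},{"gripper":7,"xyz":[-47.1,-62.4,0],"yaw":-8.0},{"gripper":7,"xyz":[-47.1,-62.4,0],"yaw":-8.0},{"gripper":7,"xyz":[-47.1,-62.4,0],"yaw":-8.0},{"gripper":7,"xyz":[-47.1,-62.4,0],"yaw":-8.0},{"gripper":7,"xyz":[-47.1,-62.4,0],"yaw":-8.0},{"gripper":7,"xyz":[-47.1,-62.4,0],"yaw":-8.0}]' 30
python3 -c "
from h import *
rel([425,-216.3,120],80)"
```

```text
t: 1.15
tool_pos: [300.6, 143.4, 231.7]
tcp_rot: [0.001, 0.087, 0.996, 0.0]
force: [2.1, -0.4, -1.1]
finger_gap: 0.822
t 1.15 pos [300.6 143.4 231.7] jaw 80.07 shift [-18.44 -33.29  11.18] yaw 0.07 F [ 2.1 -0.4 -1.1] gap 0.822
```

```bash
python3 -m handwheel '[{"gripper":7,"xyz":[-18,-31.5,0],"yaw":0},{"gripper":7,"xyz":[-18,-31.5,0],"yaw":0},{"gripper":7,"xyz":[-18,-31.5,0],"yaw":0},{"gripper":7,"xyz":[-18,-31.5,0],"yaw":0},{"gripper":7,"xyz":[-18,-31.5,8],"yaw":0},{"gripper":7,"xyz":[-18,-31.5,11],"yaw":0},{"gripper":7,"xyz":[-18,-31.5,11],"yaw":0},{"gripper":7,"xyz":[-18,-31.5,11],"yaw":0}]' 30
python3 -m handwheel '[{"gripper":7,"xyz":[0,0,0],"yaw":0},{"gripper":7,"xyz":[0,0,0],"yaw":0}]'
python3 -c "
from h import *
rel([425,-216.3,120],80)
c=bot.capture('top');cv2.imwrite('pics/t1.png',c['pixels'])
c=bot.capture('side');cv2.imwrite('pics/s1.png',c['pixels'])
"
```

```text
t: 1.95
tool_pos: [423.4, -198.4, 120.2]
tcp_rot: [0.0, 0.087, 0.996, -0.0]
force: [1.6, 0.6, 0.3]
finger_gap: 0.819
t: 2.15
tool_pos: [422.5, -196.4, 120.4]
tcp_rot: [-0.001, 0.088, 0.996, 0.001]
force: [0.3, 0.8, 0.6]
finger_gap: 0.822
t 2.15 pos [ 422.5 -196.4  120.4] jaw 79.92 shift [-0.6  -1.92  0.03] yaw -0.08 F [0.3 0.8 0.6] gap 0.822
```

View pics/t1.png

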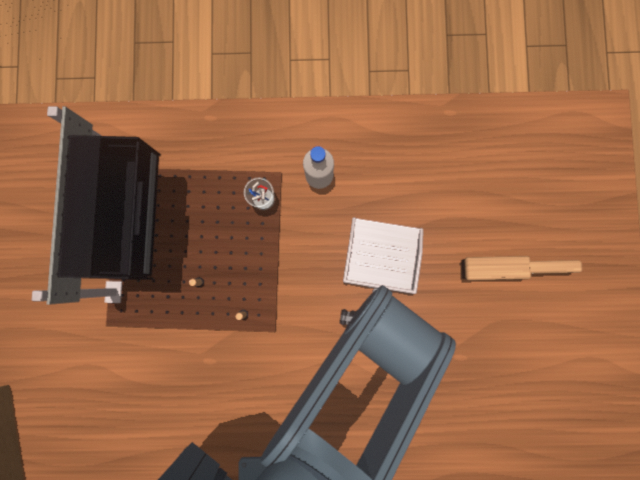

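The arm hides the handle at about (375,315). The pan, at (385,255), has not moved. Descending.

```bash
python3 -m handwheel '[{"gripper":7,"xyz":[-0.6,-1.95,0],"yaw":0},{"gripper":7,"xyz":[-0.6,-1.95,3],"yaw":0},{"gripper":7,"xyz":[-0.6,-1.95,6],"yaw":0},{"gripper":7,"xyz":[-0.6,-1.95,8],"yaw":0},{"gripper":7,"xyz":[-0.6,-1.95,9.5],"yaw":0},{"gripper":7,"xyz":[-0.6,-1.95,10.8],"yaw":0},{"gripper":7,"xyz":[-0.6,-1.95,11.5],"yaw":0},{"gripper":7,"xyz":[-0.6,-1.95,11.5],"yaw":0}]' 30
python3 -m handwheel '[{"gripper":5,"xyz":[0,0,0],"yaw":0},{"gripper":4,"xyz":[0,0,0],"yaw":0},{"gripper":3,"xyz":[0,0,0],"yaw":0},{"gripper":2,"xyz":[0,0,0],"yaw":0},{"gripper":1.5,"xyz":[0,0,0],"yaw":0},{"gripper":1.5,"xyz":[0,0,0],"yaw":0},{"gripper":1.5,"xyz":[0,0,0],"yaw":0}]' 30
python3 -c "
from h import *
rel([425,-216.3,5],80)
c=bot.capture('side');cv2.imwrite('pics/s2.png',c['pixels'])
"
```

```text
t: 3.05
tool_pos: [425.7, -215.7, 6.8]
tcp_rot: [0.0, 0.086, 0.996, -0.0]
force: [-0.5, 1.3, -0.0]
finger_gap: 0.816
t: 3.75
tool_pos: [425.8, -216.5, 6.7]
tcp_rot: [0.0, 0.087, 0.996, -0.0]
force: [-1.5, 1.6, 6.4]
finger_gap: 0.275
t 3.75 pos [ 425.8 -216.5    6.7] jaw 80.03 shift [0.08 0.01 0.17] yaw 0.03 F [-1.5  1.6  6.4] gap 0.275
```

View pics/s2.png

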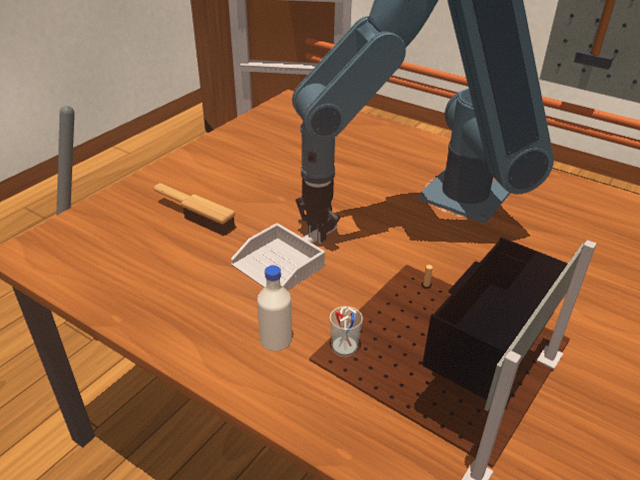

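The gap of 23.4 mm matches the handle. The fingers are on it at (315,238). Tightening the grip and lifting.

```bash
python3 -m handwheel '[{"gripper":1,"xyz":[0,0,0],"yaw":0},{"gripper":1,"xyz":[0,0,0],"yaw":0},{"gripper":1,"xyz":[0,0,-0.5],"yaw":0},{"gripper":1,"xyz":[0,0,-1.5],"yaw":0},{"gripper":1,"xyz":[0,0,-3],"yaw":0},{"gripper":1,"xyz":[0,0,-5],"yaw":0},{"gripper":1,"xyz":[0,0,-7],"yaw":0},{"gripper":1,"xyz":[0,0,-8.2],"yaw":0}]' 115
python3 -m handwheel '[{"gripper":1,"xyz":[0,0,0],"yaw":0},{"gripper":1,"xyz":[0,0,0],"yaw":0},{"gripper":1,"xyz":[0,0,0],"yaw":0}]'
python3 -c "
from h import *
rel([425,-216.3,86],80)
print(bot.observe()['wrist_torque'])
c=bot.capture('side');crop(c,180,170,240,180,3,'pics/s3.png')
c=bot.capture('top');crop(c,300,190,160,120,5,'pics/t3.png')
"
```

```text
t: 4.6
tool_pos: [425.8, -216.9, 89.8]
tcp_rot: [0.0, 0.087, 0.996, -0.0]
force: [-0.3, -0.1, -3.3]
finger_gap: 0.259
t: 4.9
tool_pos: [424.9, -216.0, 87.3]
tcp_rot: [-0.001, 0.087, 0.996, 0.001]
force: [-0.9, 0.2, -3.6]
finger_gap: 0.258
t 4.9 pos [ 424.9 -216.    87.3] jaw 80.02 shift [-0.02 -0.03  0.13] yaw 0.02 F [-0.9  0.2 -3.6] gap 0.258
[0.05572709 0.34430139 0.00515111]
```

View pics/s3.png

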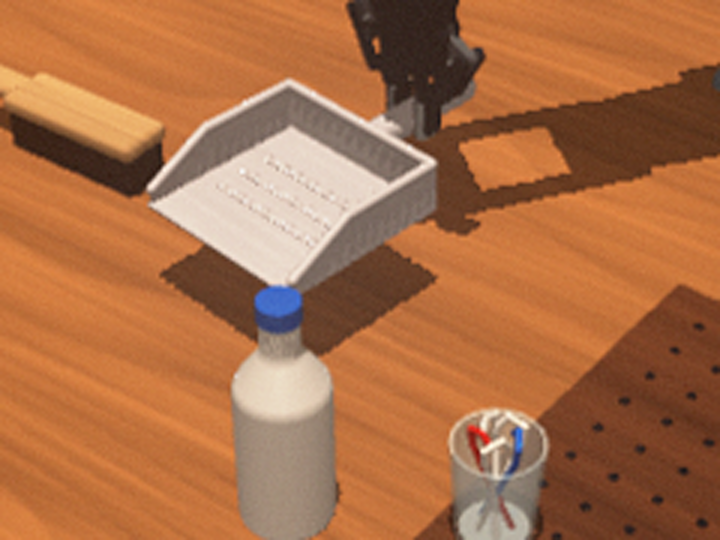

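View pics/t3.png

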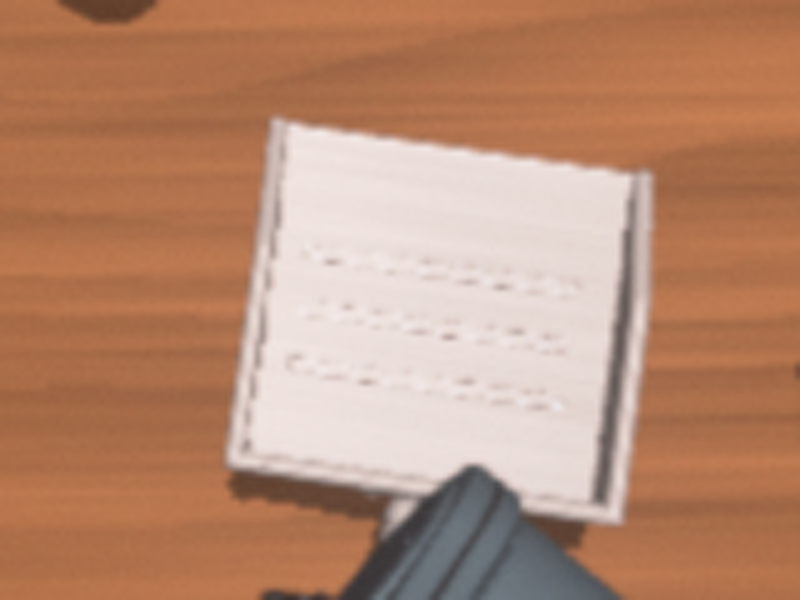

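The pan hangs clear of the shelf (shadow below it). The mouth corners are at side crop (150,190) and (285,285), and top crop (652,172) and (277,120). Triangulating for tilt.

```bash
cat >> h.py <<'E'
def tri(c1,p1,c2,p2):
    o1,d1=ray(c1,*p1);o2,d2=ray(c2,*p2);A=np.stack([d1,-d2],1);t=np.linalg.lstsq(A,o2-o1,rcond=None)[0]
    a=o1+d1*t[0];b=o2+d2*t[1];return (a+b)/2,np.linalg.norm(a-b)
E
python3 - <<'E'
from h import *
t=bot.capture("top");s=bot.capture("side")
f=lambda x,y,x0,y0,k:(x0+(x+.5)/k-.5,y0+(y+.5)/k-.5)
for n,a,b in(("R mouth",(652,172),(150,190)),("L mouth",(277,120),(285,287)),("L rear rim",(230,465),(435,160)),("R rear rim",(622,522),(290,82))):
    p,e=tri(t,f(*a,300,190,5),s,f(*b,180,170,3));print(n,p.round(1),round(e,1))
E
```

```text
R mouth [ 620.3 -334.    91.7] 6.2
L mouth [ 649.  -174.6   88.1] 2.0
L rear rim [ 497.5 -148.   124.9] 0.8
R rear rim [ 470.2 -310.6  120.4] 3.7
```

```bash
python3 -c "
from h import *
print(st2w(-100,24),st2w(-48,24),w2st([425,-216]))
rel([*st2w(-100,24),87.5],87.3)"
```

```text
[405.44156732 221.08400207] [457.38384082 218.63446663] [ -59.87380363 -411.67745583]
t 5.1 pos [ 425.2 -216.3   87.6] jaw 80.02 shift [ 9.53 42.73  0.05] yaw -7.28 F [ 0.3 -0.3 -4.2] gap 0.262
```

```bash
python3 -m handwheel '[{"gripper":1,"xyz":[1,1,0],"yaw":-1},{"gripper":1,"xyz":[3,3,0],"yaw":-2},{"gripper":1,"xyz":[5,6,0],"yaw":-4},{"gripper":1,"xyz":[7,9,0],"yaw":-6},{"gripper":1,"xyz":[8,12.5,0],"yaw":-7.3},{"gripper":1,"xyz":[9,16,0],"yaw":-7.3},{"gripper":1,"xyz":[9.5,19,0],"yaw":-7.3},{"gripper":1,"xyz":[9.5,20.5,0],"yaw":-7.3}]'
python3 -m handwheel '[{"gripper":1,"xyz":[0,0,0],"yaw":0},{"gripper":1,"xyz":[0,0,0],"yaw":0}]'
python3 -c "
from h import *
rel([*st2w(-100,24),87.5],87.3)"
```

```text
t: 5.9
tool_pos: [365.1, 4.7, 88.0]
tcp_rot: [-0.001, 0.022, 1.0, 0.001]
force: [-0.0, 0.4, -2.8]
finger_gap: 0.259
t: 6.1
tool_pos: [367.0, 2.2, 88.3]
tcp_rot: [-0.0, 0.022, 1.0, -0.0]
force: [0.0, 0.4, -3.2]
finger_gap: 0.258
t 6.1 pos [367.    2.2  88.3] jaw 87.44 shift [-2.86 22.04  0.07] yaw 0.14 F [ 0.   0.4 -3.2] gap 0.258
```

```bash
python3 -m handwheel '[{"gripper":1,"xyz":[0,1.5,0],"yaw":0},{"gripper":1,"xyz":[0,4.5,0],"yaw":0},{"gripper":1,"xyz":[-0.5,8.5,0],"yaw":0},{"gripper":1,"xyz":[-1,12.5,0],"yaw":0},{"gripper":1,"xyz":[-2,16.5,0],"yaw":0},{"gripper":1,"xyz":[-2.5,19.5,0],"yaw":0},{"gripper":1,"xyz":[-2.9,21.3,0],"yaw":0.1},{"gripper":1,"xyz":[-2.9,22,0],"yaw":0.1}]'
python3 -m handwheel '[{"gripper":1,"xyz":[0,0,0],"yaw":0},{"gripper":1,"xyz":[0,0,0],"yaw":0}]'
python3 -c "
from h import *
rel([*st2w(-48,24),87.5],87.3)
c=bot.capture('top');crop(c,80,150,240,200,3,'pics/t4.png')
c=bot.capture('side');cv2.imwrite('pics/s4.png',c['pixels'])"
```

```text
t: 6.9
tool_pos: [407.7, 220.9, 88.1]
tcp_rot: [0.0, 0.024, 1.0, 0.0]
force: [0.1, 0.1, -4.0]
finger_gap: 0.259
t: 7.1
tool_pos: [406.4, 219.0, 88.0]
tcp_rot: [-0.001, 0.025, 1.0, -0.0]
force: [0.2, 0.2, -3.9]
finger_gap: 0.26
t 7.1 pos [406.4 219.   88. ] jaw 87.18 shift [-5.09  0.22  0.04] yaw -0.12 F [ 0.2  0.2 -3.9] gap 0.26
```

View pics/t4.png

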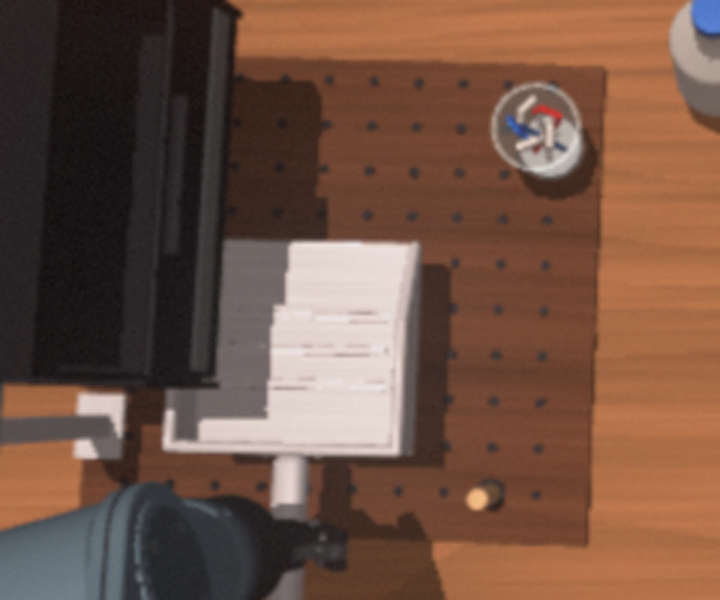

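View pics/s4.png

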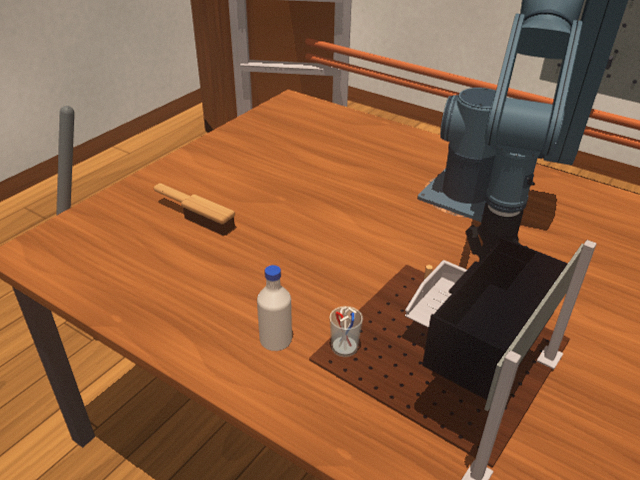

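Run:
```python
from h import *
t=bot.capture("top");s=bot.capture("side")
for z in(100,200,300,400,500): print(z,proj(s,[406,219,z]).round(),proj(t,[406,219,z]).round())
for z in(200,300,400): print(onz(t,130,313,z).round(),onz(t,80,320,z).round(), w2st(onz(t,130,313,z)).round())
print("post", st2w(-29,192))
```

```text
100 [489. 270.] [174. 328.]
200 [498. 232.] [158. 334.]
300 [508. 191.] [136. 340.]
400 [519. 145.] [109. 349.]
500 [531.  94.] [ 73. 361.]
[446. 273. 200.] [434. 370. 200.] [-62.  78.]
[453. 231. 300.] [442. 317. 300.] [-53.  36.]
[459. 189. 400.] [450. 264. 400.] [-45.  -6.]
post [484.27663216 385.55294306]
```

The pan is in at height, its left part under the caddy lip (top crop 165–420, 240–455). The pivot peg is hidden below the pan and the stop peg is at (483,497). In the side view the tumbler (345,330) is untouched. Moving forward.

```bash
python3 -m handwheel '[{"gripper":1,"xyz":[-0.7,0.05,0],"yaw":0},{"gripper":1,"xyz":[-2,0.1,0],"yaw":0},{"gripper":1,"xyz":[-3.3,0.2,0],"yaw":0},{"gripper":1,"xyz":[-4.3,0.2,0],"yaw":0},{"gripper":1,"xyz":[-4.9,0.2,0],"yaw":-0.1},{"gripper":1,"xyz":[-4.9,0.2,0],"yaw":-0.1},{"gripper":1,"xyz":[-4.9,0.2,0],"yaw":-0.1}]'
python3 -c "
from h import *
rel([*st2w(-50,24),87.5],87.3)
c=bot.capture('top');crop(c,100,200,180,150,4,'pics/t5.png')"
```

```text
t: 8.0
tool_pos: [455.5, 219.7, 88.0]
tcp_rot: [-0.001, 0.023, 1.0, -0.0]
force: [0.9, 0.2, -3.9]
finger_gap: 0.255
t 8.0 pos [455.5 219.7  88. ] jaw 87.32 shift [ 0.01 -0.1   0.05] yaw 0.02 F [ 0.9  0.2 -3.9] gap 0.255
```

View pics/t5.png

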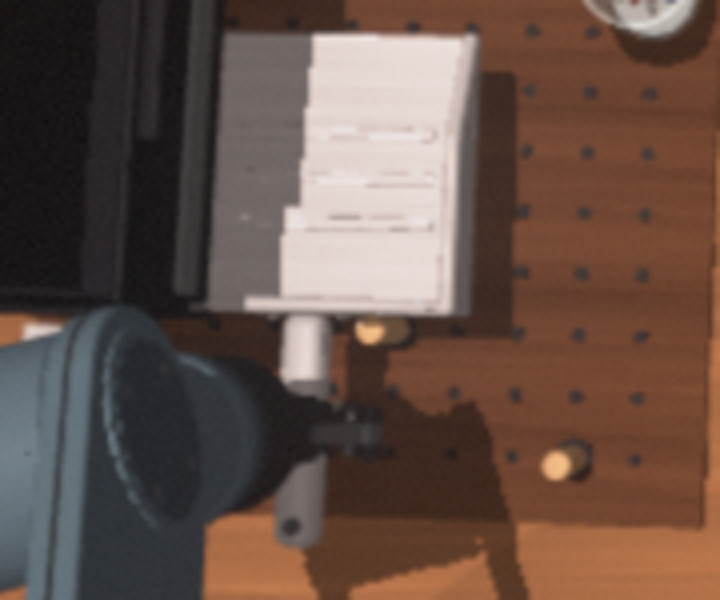

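Run:
```python
from h import *
t=bot.capture("top")
f=lambda x,y:(100+(x+.5)/4-.5,200+(y+.5)/4-.5)
print("rear rim R corner",w2st(onz(t,*f(468,316),124)),"rear rim near handle",w2st(onz(t,*f(345,316),124)))
print("handle edges",w2st(onz(t,*f(332,340),101)),w2st(onz(t,*f(281,340),101)))
print("handle end",w2st(onz(t,*f(299,547),101)))
print("peg",w2st(onz(t,*f(369,331),64)), "right rim front",w2st(onz(t,*f(478,40),100)))
```

```text
rear rim R corner [  9.40449145 -69.00383059] rear rim near handle [ 7.38756977 -3.97917489]
handle edges [-5.84122385  9.28332568] [-6.70250951 36.89230293]
handle end [-116.30967653   20.73229824]
peg [-0.8872546   0.21547236] right rim front [159.72262538 -61.27369872]
```

```bash
python3 -m handwheel '[{"gripper":1,"xyz":[-0.2,0.1,0],"yaw":0},{"gripper":1,"xyz":[-0.4,0.2,0],"yaw":0},{"gripper":1,"xyz":[-0.4,0.2,1],"yaw":0},{"gripper":1,"xyz":[-0.4,0.2,2.5],"yaw":0},{"gripper":1,"xyz":[-0.4,0.2,4],"yaw":0},{"gripper":1,"xyz":[-0.4,0.2,5.3],"yaw":0},{"gripper":1,"xyz":[-0.4,0.2,6],"yaw":0},{"gripper":1,"xyz":[-0.4,0.2,6.2],"yaw":0}]'
python3 -m handwheel '[{"gripper":1,"xyz":[0,0,0],"yaw":0},{"gripper":1,"xyz":[0,0,0],"yaw":0}]'
python3 -c "
from h import *
rel([*st2w(-46,26),15.7],87.3)
print(bot.observe()['wrist_torque'])
c=bot.capture('top');crop(c,100,200,180,150,4,'pics/t6.png')
c=bot.capture('side');crop(c,360,200,180,150,4,'pics/s6.png')"
```

```text
t: 8.9
tool_pos: [459.2, 221.5, 25.1]
tcp_rot: [-0.001, 0.023, 1.0, -0.0]
force: [0.1, -0.4, -2.8]
finger_gap: 0.261
t: 9.1
tool_pos: [460.5, 221.8, 26.8]
tcp_rot: [0.001, 0.023, 1.0, 0.0]
force: [0.2, -0.7, -3.3]
finger_gap: 0.26
t 9.1 pos [460.5 221.8  26.8] jaw 87.32 shift [ 0.1  -0.13  1.11] yaw 0.02 F [ 0.2 -0.7 -3.3] gap 0.26
[ 0.02184543  0.36123927 -0.04751611]
```

View pics/t6.png

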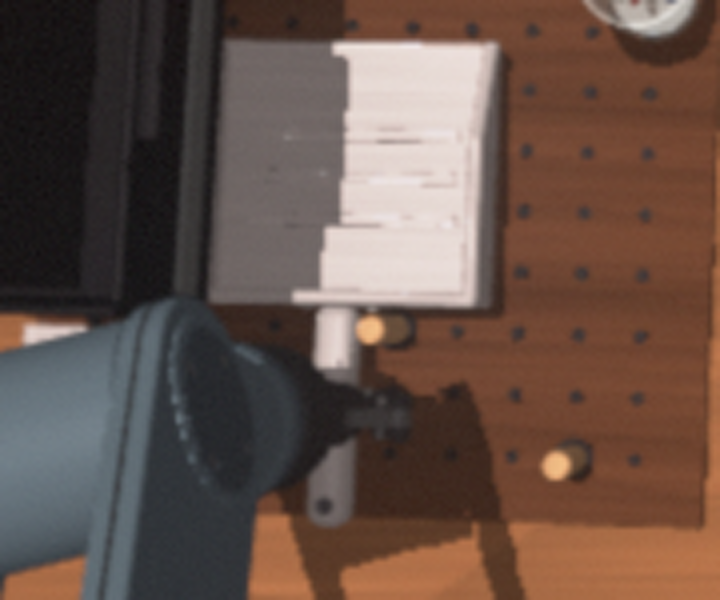

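View pics/s6.png

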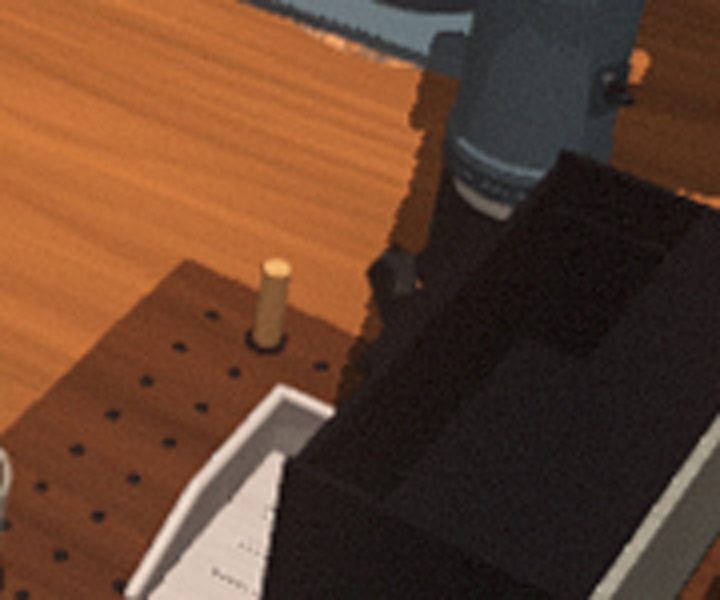

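In the top crop, the peg at (372,330) stands right of the handle (edge about 352) and behind the rim (about 303), clear of both. Lowering gently.

```bash
python3 -m handwheel '[{"gripper":1,"xyz":[0,0,0.2],"yaw":0},{"gripper":1,"xyz":[0,0,0.4],"yaw":0},{"gripper":1,"xyz":[0,0,0.6],"yaw":0},{"gripper":1,"xyz":[0,0,0.75],"yaw":0},{"gripper":1,"xyz":[0,0,0.85],"yaw":0},{"gripper":1,"xyz":[0,0,0.9],"yaw":0},{"gripper":1,"xyz":[0,0,0.9],"yaw":0}]'
python3 -c "
from h import *
rel([*st2w(-46,26),15.7],87.3)
print(bot.observe()['wrist_torque'])"
```

```text
t: 9.9
tool_pos: [460.0, 221.6, 17.3]
tcp_rot: [-0.0, 0.023, 1.0, -0.0]
force: [-0.5, 0.5, -3.0]
finger_gap: 0.257
t 9.9 pos [460.  221.6  17.3] jaw 87.32 shift [ 0.04 -0.11  0.16] yaw 0.02 F [-0.5  0.5 -3. ] gap 0.257
[ 0.03537041  0.33474714 -0.01549334]
```

```bash
python3 -m handwheel '[{"gripper":1,"xyz":[0,0,0.05],"yaw":0},{"gripper":1,"xyz":[0,0,0.1],"yaw":0},{"gripper":1,"xyz":[0,0,0.15],"yaw":0},{"gripper":1,"xyz":[0,0,0.15],"yaw":0}]'
python3 -c "
from h import *
rel([*st2w(-46,26),15.7],87.3)
print(bot.observe()['wrist_torque'])"
```

```text
t: 10.3
tool_pos: [460.1, 221.7, 16.3]
tcp_rot: [0.0, 0.023, 1.0, 0.0]
force: [-2.6, -1.1, 3.3]
finger_gap: 0.26
t 10.3 pos [460.1 221.7  16.3] jaw 87.33 shift [ 0.05 -0.12  0.06] yaw 0.03 F [-2.6 -1.1  3.3] gap 0.26
[-0.09333056  0.4597097  -0.0375497 ]
```

Contact felt (Fz −3 → +3.3 N). Nudging into the crook, first back (tool +x).

```bash
python3 -m handwheel '[{"gripper":1,"xyz":[0.1,0,0],"yaw":0},{"gripper":1,"xyz":[0.2,0,0],"yaw":0},{"gripper":1,"xyz":[0.3,0,0],"yaw":0},{"gripper":1,"xyz":[0.3,0,0],"yaw":0},{"gripper":1,"xyz":[0.3,0,0],"yaw":0}]'
python3 -m handwheel '[{"gripper":1,"xyz":[0,-0.1,0],"yaw":0},{"gripper":1,"xyz":[0,-0.2,0],"yaw":0},{"gripper":1,"xyz":[0,-0.2,0],"yaw":0},{"gripper":1,"xyz":[0,-0.2,0],"yaw":0}]'
python3 -c "
from h import *
rel([*st2w(-53,20),15.7],87.3)
print(bot.observe()['wrist_torque'])
c=bot.capture('top');crop(c,140,250,90,75,8,'pics/t7.png')"
```

```text
t: 10.8
tool_pos: [458.1, 222.0, 16.2]
tcp_rot: [0.001, 0.023, 1.0, 0.0]
force: [3.2, 0.1, 1.3]
finger_gap: 0.256
t: 11.2
tool_pos: [457.2, 220.2, 16.1]
tcp_rot: [0.0, 0.023, 1.0, 0.0]
force: [1.9, 4.7, 4.8]
finger_gap: 0.258
t 11.2 pos [457.2 220.2  16.1] jaw 87.33 shift [ 0.47 -0.56  0.04] yaw 0.03 F [1.9 4.7 4.8] gap 0.258
[ 0.80160663 -0.46164619  0.27200361]
```

View pics/t7.png

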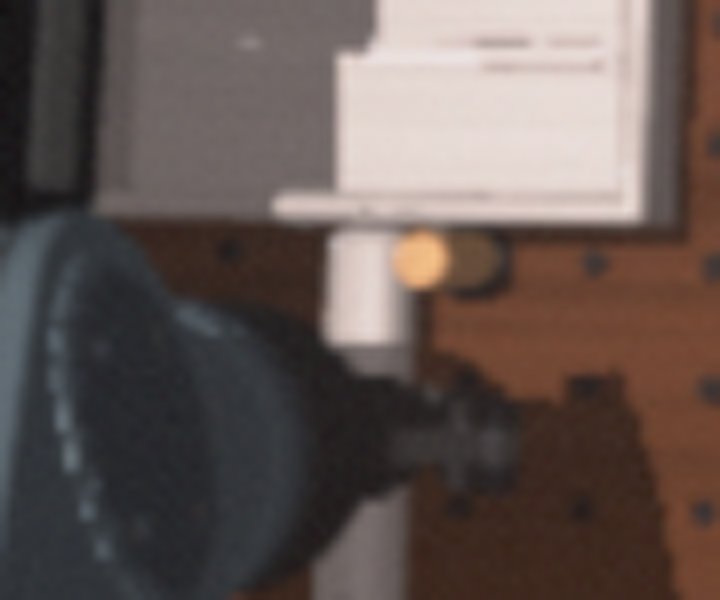

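Run:
```python
from h import *
t=bot.capture("top")
f=lambda x,y:(140+(x+.5)/8-.5,250+(y+.5)/8-.5)
print("handle edges",w2st(onz(t,*f(410,300),31)),w2st(onz(t,*f(328,300),31)))
print("rear rim",w2st(onz(t,*f(450,222),53)),"peg c",w2st(onz(t,*f(423,262),64)),"R foot",w2st(onz(t,*f(682,200),9)), "foot from peg base?")
print("tcp",w2st(bot.observe()["tool_pos"]))
```

```text
handle edges [-12.16048516  11.61134952] [-12.90253248  35.34313557]
rear rim [10.63801436 -4.92161591] peg c [-0.70887774 -1.03953977] R foot [ 19.120161   -60.80789317] foot from peg base?
tcp [-48.26998543  25.61950217]
```

```bash
python3 -m handwheel '[{"gripper":1,"xyz":[0.1,-0.1,-0.05],"yaw":0},{"gripper":1,"xyz":[0.15,-0.2,-0.05],"yaw":0},{"gripper":1,"xyz":[0.2,-0.3,-0.05],"yaw":0},{"gripper":1,"xyz":[0.25,-0.35,-0.05],"yaw":0},{"gripper":1,"xyz":[0.25,-0.35,-0.05],"yaw":0},{"gripper":1,"xyz":[0.25,-0.35,-0.05],"yaw":0}]'
python3 -c "
from h import *
rel([*st2w(-53,20),15.7],87.3)
print(bot.observe()['wrist_torque'],w2st(bot.observe()['tool_pos']))"
```

```text
t: 11.9
tool_pos: [454.8, 217.1, 16.3]
tcp_rot: [0.001, 0.023, 1.0, 0.001]
force: [2.7, 6.9, 1.8]
finger_gap: 0.256
t 11.9 pos [454.8 217.1  16.3] jaw 87.32 shift [ 0.25 -0.23  0.06] yaw 0.02 F [2.7 6.9 1.8] gap 0.256
[ 1.13051892 -0.58458307  0.38215982] [-50.52599486  22.33383543]
```

```bash
python3 -m handwheel '[{"gripper":1,"xyz":[0.1,-0.1,0],"yaw":0},{"gripper":1,"xyz":[0.15,-0.15,0],"yaw":0},{"gripper":1,"xyz":[0.15,-0.15,0],"yaw":0},{"gripper":1,"xyz":[0.15,-0.15,0],"yaw":0}]'
python3 -c "
from h import *
rel([*st2w(-53,20),15.7],87.3)
print(bot.observe()['wrist_torque'],w2st(bot.observe()['tool_pos']))
c=bot.capture('top');crop(c,140,250,90,75,8,'pics/t8.png')"
```

```text
t: 12.3
tool_pos: [454.7, 216.9, 16.4]
tcp_rot: [0.002, 0.023, 1.0, 0.002]
force: [8.0, 13.4, -4.1]
finger_gap: 0.259
t 12.3 pos [454.7 216.9  16.4] jaw 87.32 shift [ 0.24 -0.22  0.07] yaw 0.02 F [ 8.  13.4 -4.1] gap 0.259
[ 1.92174216 -1.02904174  0.51808356] [-50.55447563  22.15120926]
```

View pics/t8.png

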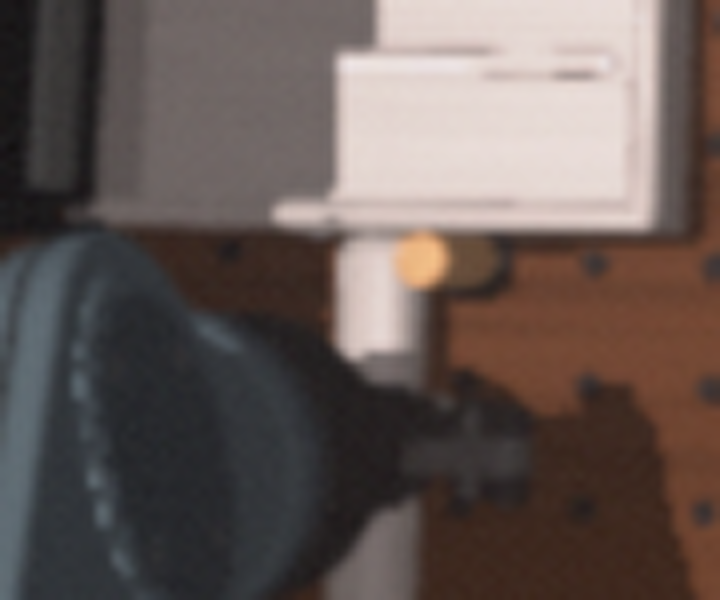

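Position stalled while the forces rose to 8 N in x and 13 N in y, so both crook faces are on the peg. At image (423,260) the rim and handle meet the peg. I'll relieve the pressure and then release.

```bash
python3 -m handwheel '[{"gripper":1,"xyz":[-0.1,0.1,0],"yaw":0},{"gripper":1,"xyz":[-0.12,0.15,0.05],"yaw":0},{"gripper":1,"xyz":[-0.12,0.15,0.05],"yaw":0},{"gripper":1,"xyz":[-0.12,0.15,0.05],"yaw":0}]' 30
python3 -c "
from h import *
rel([*st2w(-53,20),15.7],87.3)
print(bot.observe()['wrist_torque'],w2st(bot.observe()['tool_pos']))"
```

```text
t: 12.75
tool_pos: [454.7, 217.1, 16.1]
tcp_rot: [0.001, 0.023, 1.0, 0.001]
force: [3.3, 7.3, 3.0]
finger_gap: 0.259
t 12.75 pos [454.7 217.1  16.1] jaw 87.35 shift [ 0.24 -0.23  0.04] yaw 0.05 F [3.3 7.3 3. ] gap 0.259
[ 0.89010859 -0.58514239  0.45977232] [-50.61192014  22.31616613]
```

```bash
python3 -m handwheel '[{"gripper":1,"xyz":[-0.03,0.1,0],"yaw":0},{"gripper":2.5,"xyz":[-0.03,0.1,0],"yaw":0},{"gripper":3.5,"xyz":[-0.03,0.1,0],"yaw":0},{"gripper":4.5,"xyz":[-0.03,0.1,0],"yaw":0},{"gripper":5.5,"xyz":[-0.03,0.1,0],"yaw":0},{"gripper":5.5,"xyz":[-0.03,0.1,0],"yaw":0},{"gripper":5.5,"xyz":[-0.03,0.1,0],"yaw":0}]' 30
python3 -m handwheel '[{"gripper":5.5,"xyz":[0,0,-1],"yaw":0},{"gripper":5.5,"xyz":[0,0,-3],"yaw":0},{"gripper":5.5,"xyz":[0,0,-6],"yaw":0},{"gripper":5.5,"xyz":[0,0,-10],"yaw":0},{"gripper":5.5,"xyz":[0,0,-11],"yaw":0},{"gripper":5.5,"xyz":[0,0,-11],"yaw":0}]'
python3 -c "
from h import *
rel([*st2w(-53,20),15.7],87.3)
c=bot.capture('top');crop(c,140,200,130,130,6,'pics/t9.png')"
```

```text
t: 13.45
tool_pos: [454.1, 217.3, 15.7]
tcp_rot: [-0.0, 0.023, 1.0, -0.0]
force: [-0.4, -0.2, 0.0]
finger_gap: 0.644
t: 14.05
tool_pos: [455.8, 217.8, 128.3]
tcp_rot: [0.003, 0.023, 1.0, 0.001]
force: [-0.0, 0.4, -0.9]
finger_gap: 0.644
t 14.05 pos [455.8 217.8 128.3] jaw 87.33 shift [ 0.4  -0.32 11.26] yaw 0.03 F [-0.   0.4 -0.9] gap 0.644
```

View pics/t9.png

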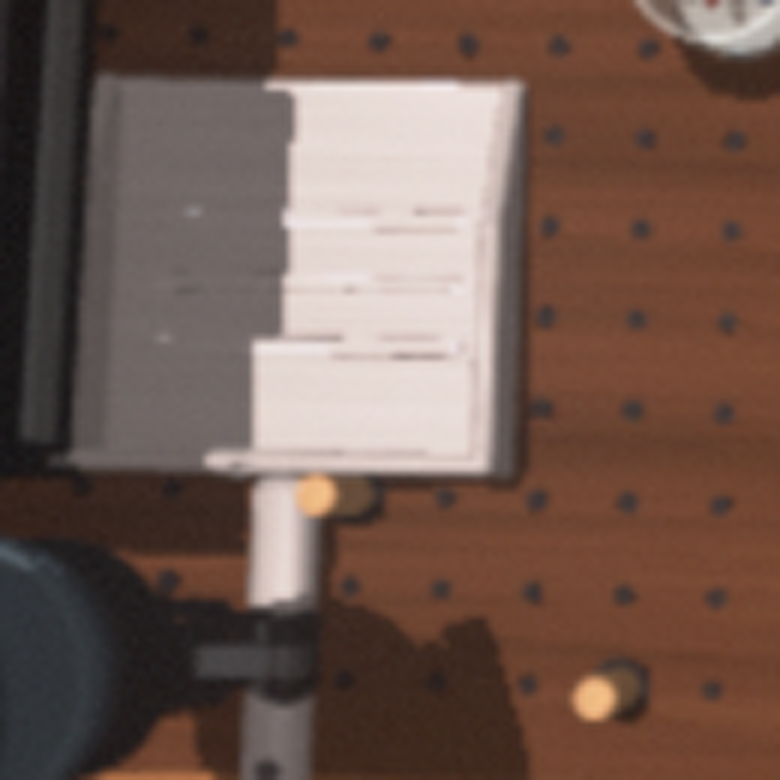

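Run:
```python
from h import *
t=bot.capture("top")
f=lambda x,y:(140+(x+.5)/6-.5,200+(y+.5)/6-.5)
hsv=t["pixels"]
for r in(420,380,340,300):
    v=int(f(0,r)[1]);print(v,hsv[v,214:230].mean(-1).round().tolist())
    for x in(478,500,520): print(w2st(onz(t,*f(x,r),53)).round(1),end=' ')
print(w2st(onz(t,*f(520,400),9)))
a=w2st(onz(t,*f(330,474),55));b=w2st(onz(t,*f(492,477),55));print(a,b)
rel([*(st2w(60,-60)+[1,1.5]),120],87.3)
```

```text
269 [224.0, 224.0, 223.0, 221.0, 205.0, 197.0, 204.0, 181.0, 128.0, 96.0, 89.0, 76.0, 59.0, 51.0, 55.0, 63.0]
[ 29.7 -57.2] [ 30.  -65.5] [ 30.2 -73.1] 262 [224.0, 224.0, 223.0, 222.0, 208.0, 199.0, 215.0, 198.0, 137.0, 97.0, 90.0, 82.0, 67.0, 56.0, 72.0, 82.0]
[ 44.8 -56.5] [ 45.  -64.8] [ 45.3 -72.4] 256 [220.0, 223.0, 219.0, 217.0, 219.0, 211.0, 220.0, 204.0, 143.0, 98.0, 90.0, 87.0, 70.0, 58.0, 73.0, 83.0]
[ 59.9 -55.7] [ 60.2 -64.1] [ 60.4 -71.7] 249 [220.0, 222.0, 222.0, 223.0, 221.0, 206.0, 207.0, 199.0, 156.0, 108.0, 90.0, 88.0, 72.0, 58.0, 69.0, 79.0]
[ 75. -55.] [ 75.3 -63.3] [ 75.5 -70.9] [ 38.7784939  -63.25597684]
[ 7.69914646 -2.85358981] [  8.47195144 -64.03024547]
t 14.15 pos [453.7 217.3 125.4] jaw 87.32 shift [-11.25  -8.09   0.53] yaw 0.02 F [ 0.2 -0.3 -0.9] gap 0.641
```

The pan lies flat with the peg in the crook, rim edge at station x ≈ 8 as required. Moving y first (away from the caddy), then forward over the right rim.

```bash
python3 -m handwheel '[{"gripper":5,"xyz":[0,-4,0],"yaw":0},{"gripper":5,"xyz":[0,-7,0],"yaw":0},{"gripper":5,"xyz":[-2,-8.1,0],"yaw":0},{"gripper":5,"xyz":[-6,-8.1,0],"yaw":0},{"gripper":5,"xyz":[-9.5,-8.1,0],"yaw":0},{"gripper":5,"xyz":[-11.3,-8.1,0],"yaw":0},{"gripper":5,"xyz":[-11.3,-8.1,0],"yaw":0},{"gripper":5,"xyz":[-11.3,-8.1,0],"yaw":0}]' 30
python3 -c "
from h import *
rel([*(st2w(60,-60)+[1,1.5]),33],87.3)
c=bot.capture('top');crop(c,140,200,130,130,6,'pics/t10.png')
c=bot.capture('side');crop(c,360,200,180,150,4,'pics/s10.png')"
```

```text
t: 14.95
tool_pos: [561.7, 131.1, 123.7]
tcp_rot: [-0.002, 0.023, 1.0, -0.0]
force: [-1.1, -0.1, 0.4]
finger_gap: 0.588
t 14.95 pos [561.7 131.1 123.7] jaw 87.31 shift [-0.1   0.01  9.07] yaw 0.01 F [-1.1 -0.1  0.4] gap 0.588
```

View pics/t10.png

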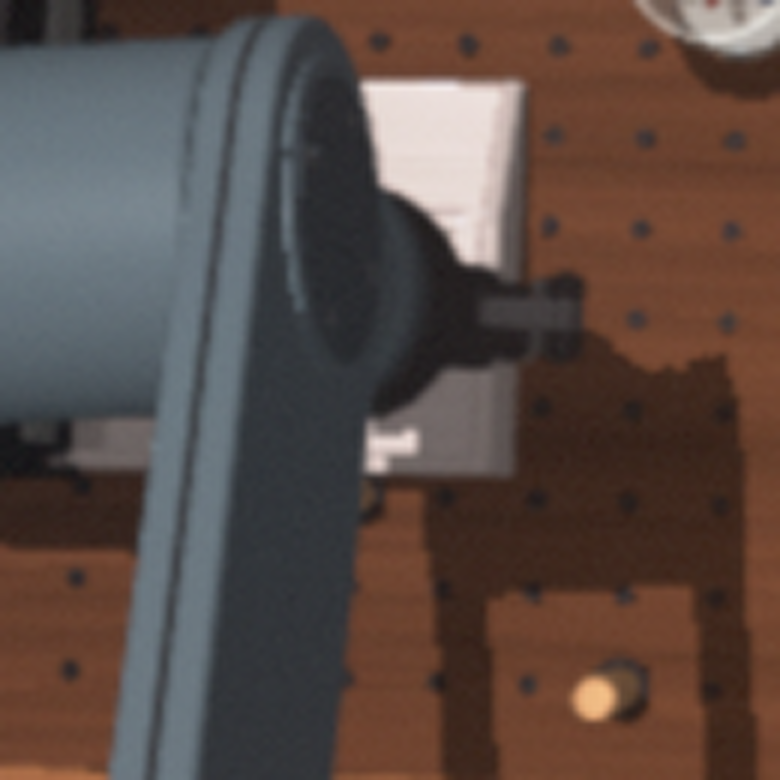

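View pics/s10.png

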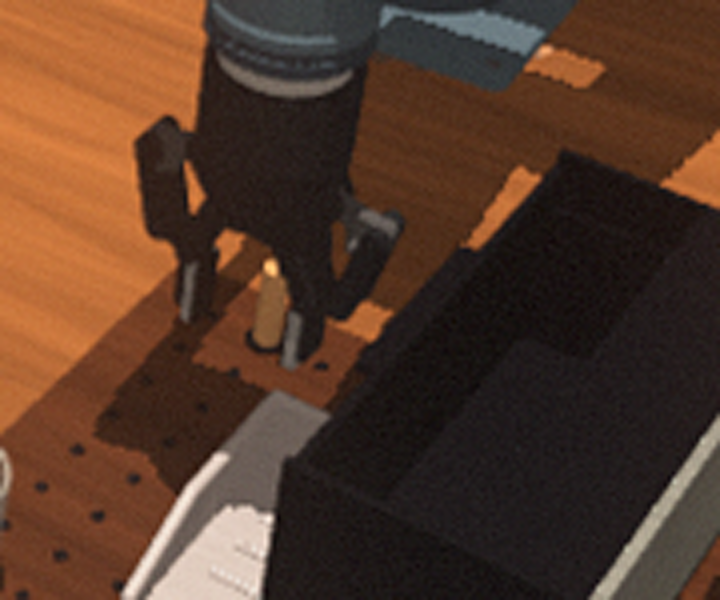

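Top view: the fingers straddle the right rim (crop x about 490–500). Side view: the jaw tips at (185,310) and (290,355) are either side of it, with the caddy clear. Descending.

```bash
python3 -m handwheel '[{"gripper":5,"xyz":[-0.1,0,2],"yaw":0},{"gripper":5,"xyz":[-0.1,0,4.5],"yaw":0},{"gripper":5,"xyz":[-0.1,0,6.5],"yaw":0},{"gripper":5,"xyz":[-0.1,0,8],"yaw":0},{"gripper":5,"xyz":[-0.1,0,8.8],"yaw":0},{"gripper":5,"xyz":[-0.1,0,9.0],"yaw":0},{"gripper":5,"xyz":[-0.1,0,9.0],"yaw":0}]' 20
python3 -c "
from h import *
rel([*(st2w(60,-60)+[1,1.5]),33],87.3)
c=bot.capture('side');crop(c,360,200,180,150,4,'pics/s11.png')"
```

```text
t: 15.75
tool_pos: [564.2, 131.3, 36.1]
tcp_rot: [0.0, 0.023, 1.0, 0.0]
force: [0.1, -0.3, 0.2]
finger_gap: 0.583
t 15.75 pos [564.2 131.3  36.1] jaw 87.33 shift [ 0.19 -0.02  0.31] yaw 0.03 F [ 0.1 -0.3  0.2] gap 0.583
```

View pics/s11.png

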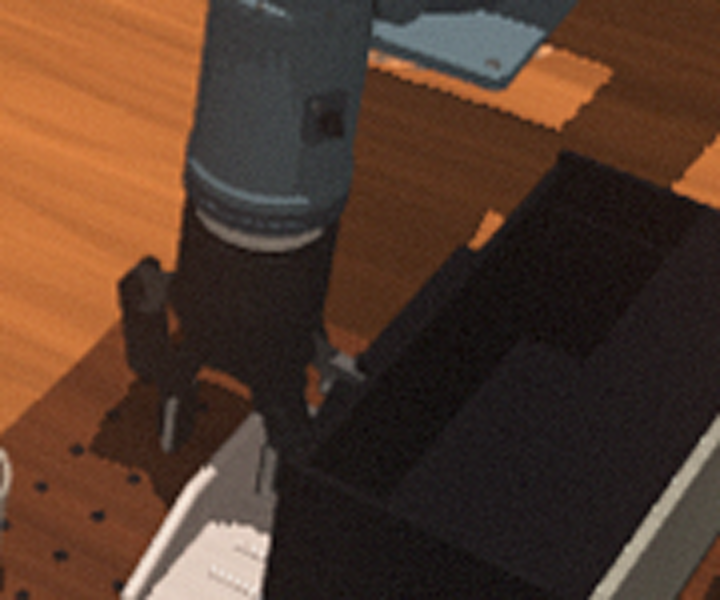

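One finger is inside the pan, one outside. Closing gently.

```bash
python3 -m handwheel '[{"gripper":3.5,"xyz":[0.1,0,0.1],"yaw":0},{"gripper":2.5,"xyz":[0.1,0,0.2],"yaw":0},{"gripper":1.8,"xyz":[0.1,0,0.2],"yaw":0},{"gripper":1.4,"xyz":[0.1,0,0.2],"yaw":0},{"gripper":1.1,"xyz":[0.1,0,0.2],"yaw":0},{"gripper":0.9,"xyz":[0.1,0,0.2],"yaw":0},{"gripper":0.6,"xyz":[0.1,0,0.2],"yaw":0},{"gripper":0.6,"xyz":[0.1,0,0.2],"yaw":0}]' 20
python3 -c "
from h import *
rel([*(st2w(60,-60)+[1,1.5]),33],87.3)
"
```

```text
t: 16.6
tool_pos: [563.0, 132.3, 34.0]
tcp_rot: [-0.0, 0.023, 1.0, 0.001]
force: [-1.0, 5.4, 1.3]
finger_gap: 0.081
t 16.6 pos [563.  132.3  34. ] jaw 87.32 shift [ 0.07 -0.12  0.1 ] yaw 0.02 F [-1.   5.4  1.3] gap 0.081
```

```bash
cat >> h.py <<'E'
PR=np.array(st2w(1.5,2.5))
def arc(rem_from,steps,b=(0,0),ref=None):
    """rows (tool cm, yaw deg) for CW turns of given degrees about PR from measured pose; b = extra tool-frame bias mm at end"""
    s=bot.observe();R=toolrot(s);p=np.array(s["tool_pos"])[:2];r=p-PR
    ty=np.degrees(np.arctan2(R[1,1],R[0,1]));print("t",round(s["t"],2),"jaw",round(ty,2),"pan yaw rel",round(ty-87.3,2),"r pan frame",(Ro.from_euler('z',-(ty-90),degrees=True).as_matrix()[:2,:2]@r).round(1),"F tool",(R.T@s["force"]).round(1),"tq",np.round(s["wrist_torque"],2),"z",round(s["tool_pos"][2],1),"gap",round(s["finger_gap"],3))
    for k,th in enumerate(steps):
        M=Ro.from_euler('z',-th,degrees=True).as_matrix()
        bb=np.array([*b,0])*(k+1)/len(steps)
        d=R.T@(M@np.array([*r,0])-np.array([*r,0])+M@R@bb)
        print(th,(d/10).round(2)[:2])
E
python3 -c "
from h import *
arc(0,[1,3,6,9,12,15,17,18],(1,0))"
```

```text
t 16.6 jaw 87.32 pan yaw rel 0.02 r pan frame [ 60.1 -59.8] F tool [ 1.3  5.4 -1.3] tq [0.87 0.26 0.  ] z 34.0 gap 0.081
1 [ 0.12 -0.1 ]
3 [ 0.35 -0.3 ]
6 [ 0.69 -0.59]
9 [ 1.06 -0.86]
12 [ 1.43 -1.11]
15 [ 1.82 -1.33]
17 [ 2.09 -1.47]
18 [ 2.24 -1.53]
```

```bash
python3 -m handwheel '[{"gripper":0.5,"xyz":[0.12,-0.10,0],"yaw":1},{"gripper":0.5,"xyz":[0.35,-0.30,0],"yaw":3},{"gripper":0.5,"xyz":[0.69,-0.59,0],"yaw":6},{"gripper":0.5,"xyz":[1.06,-0.86,0],"yaw":9},{"gripper":0.5,"xyz":[1.43,-1.11,0],"yaw":12},{"gripper":0.5,"xyz":[1.82,-1.33,0],"yaw":15},{"gripper":0.5,"xyz":[2.09,-1.47,0],"yaw":17},{"gripper":0.5,"xyz":[2.24,-1.53,0],"yaw":18}]' 30
python3 -c "
from h import *
arc(0,[2,5,8,11,14,17,19,20],(0.5,0))
c=bot.capture('top');crop(c,140,200,130,130,6,'pics/t12.png')"
```

```text
t: 17.4
tool_pos: [540.4, 117.6, 34.0]
tcp_rot: [0.0, 0.18, 0.984, 0.001]
force: [0.3, 5.1, 0.2]
finger_gap: 0.078
t 17.4 jaw 69.26 pan yaw rel -18.04 r pan frame [ 59.7 -60. ] F tool [ 1.5  4.9 -0.1] tq [ 0.76 -0.09  0.02] z 34.0 gap 0.078
2 [ 0.22 -0.2 ]
5 [ 0.56 -0.5 ]
8 [ 0.91 -0.77]
11 [ 1.28 -1.02]
14 [ 1.66 -1.26]
17 [ 2.05 -1.47]
19 [ 2.32 -1.6 ]
20 [ 2.46 -1.66]
```

View pics/t12.png

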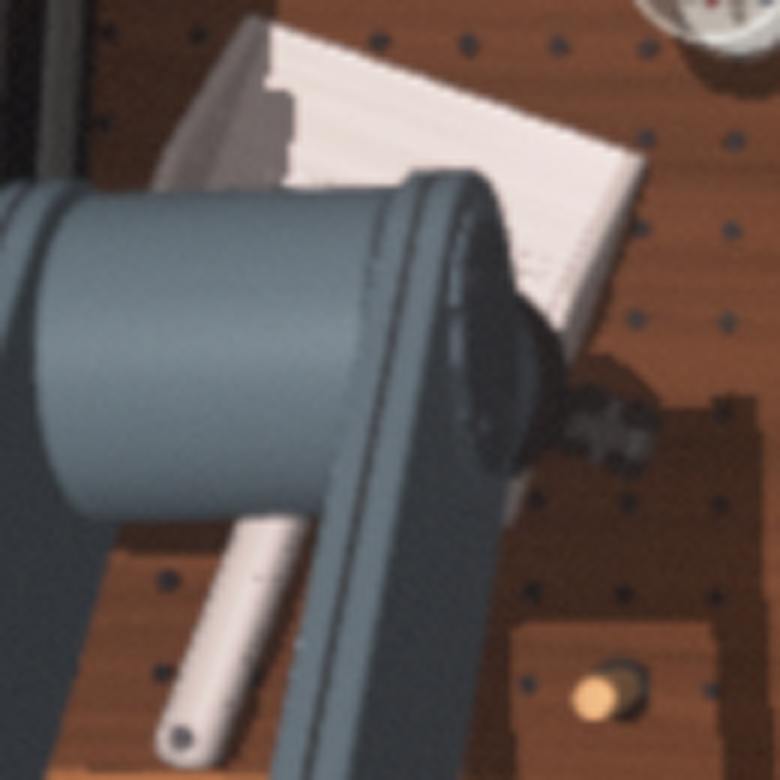

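The pan turned with the tool (about 18°). The handle end has swung left to (180,738). Forces are light, and the y face is pressing. Continuing with a little more x bias.

```bash
python3 -m handwheel '[{"gripper":0.5,"xyz":[0.26,-0.20,0],"yaw":2},{"gripper":0.5,"xyz":[0.62,-0.50,0],"yaw":5},{"gripper":0.5,"xyz":[0.98,-0.77,0],"yaw":8},{"gripper":0.5,"xyz":[1.36,-1.04,0],"yaw":11},{"gripper":0.5,"xyz":[1.74,-1.28,0],"yaw":14},{"gripper":0.5,"xyz":[2.13,-1.50,0],"yaw":17},{"gripper":0.5,"xyz":[2.4,-1.64,0],"yaw":19},{"gripper":0.5,"xyz":[2.54,-1.70,0],"yaw":20}]' 30
python3 -c "
from h import *
arc(0,[2,5,8,11,14,17,19,20],(1,0))
c=bot.capture('top');crop(c,140,200,130,130,6,'pics/t13.png')"
```

```text
t: 18.25
tool_pos: [511.2, 110.0, 34.0]
tcp_rot: [0.001, 0.348, 0.938, 0.0]
force: [2.2, 3.5, -0.7]
finger_gap: 0.077
t 18.25 jaw 49.29 pan yaw rel -38.01 r pan frame [ 59.4 -60.8] F tool [0.6 4.  0.7] tq [ 0.47 -0.34 -0.01] z 34.0 gap 0.077
2 [ 0.23 -0.2 ]
5 [ 0.58 -0.49]
8 [ 0.94 -0.76]
11 [ 1.32 -1.01]
14 [ 1.71 -1.24]
17 [ 2.11 -1.45]
19 [ 2.39 -1.57]
20 [ 2.53 -1.63]
```

View pics/t13.png

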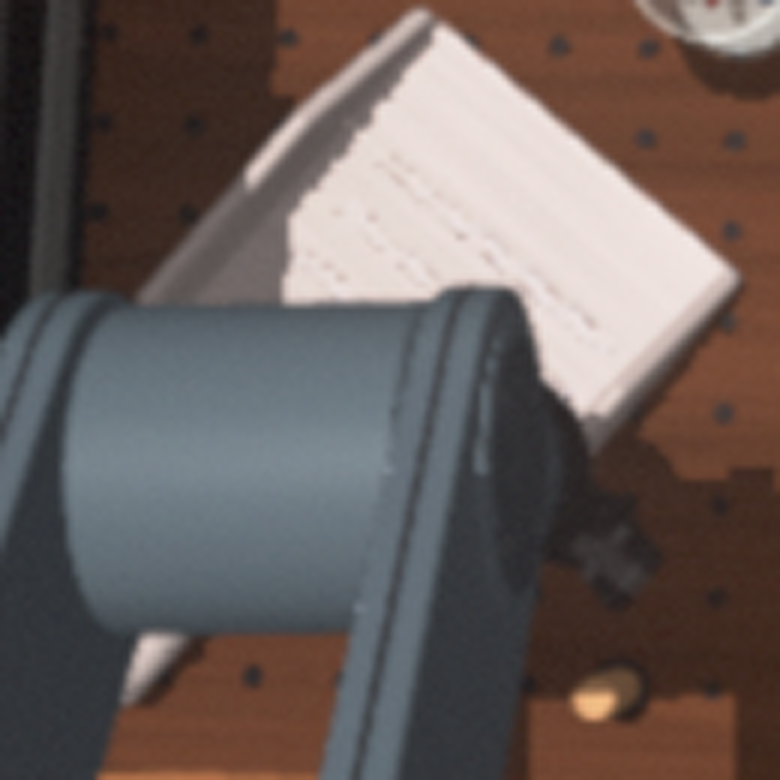

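```bash
python3 -m handwheel '[{"gripper":0.5,"xyz":[0.25,-0.20,0],"yaw":2},{"gripper":0.5,"xyz":[0.63,-0.50,0],"yaw":5},{"gripper":0.5,"xyz":[1.0,-0.78,0],"yaw":8},{"gripper":0.5,"xyz":[1.39,-1.04,0],"yaw":11},{"gripper":0.5,"xyz":[1.78,-1.27,0],"yaw":14},{"gripper":0.5,"xyz":[2.2,-1.49,0],"yaw":17},{"gripper":0.5,"xyz":[2.48,-1.61,0],"yaw":19},{"gripper":0.5,"xyz":[2.63,-1.67,0],"yaw":20}]' 30
python3 -c "
from h import *
arc(0,[2,5,8,11,14,16,18,19],(0.5,0))
c=bot.capture('top');crop(c,140,200,130,130,6,'pics/t14.png')"
```

```text
t: 19.1
tool_pos: [480.7, 113.8, 34.0]
tcp_rot: [0.001, 0.505, 0.863, 0.0]
force: [3.0, -2.1, -1.5]
finger_gap: 0.077
t 19.1 jaw 29.3 pan yaw rel -58.0 r pan frame [ 58.4 -61.6] F tool [-3.3  1.6  1.6] tq [-0.3  -0.5  -0.25] z 34.0 gap 0.077
2 [ 0.22 -0.2 ]
5 [ 0.57 -0.48]
8 [ 0.93 -0.75]
11 [ 1.31 -1.  ]
14 [ 1.69 -1.22]
16 [ 1.96 -1.36]
18 [ 2.23 -1.49]
19 [ 2.37 -1.55]
```

View pics/t14.png

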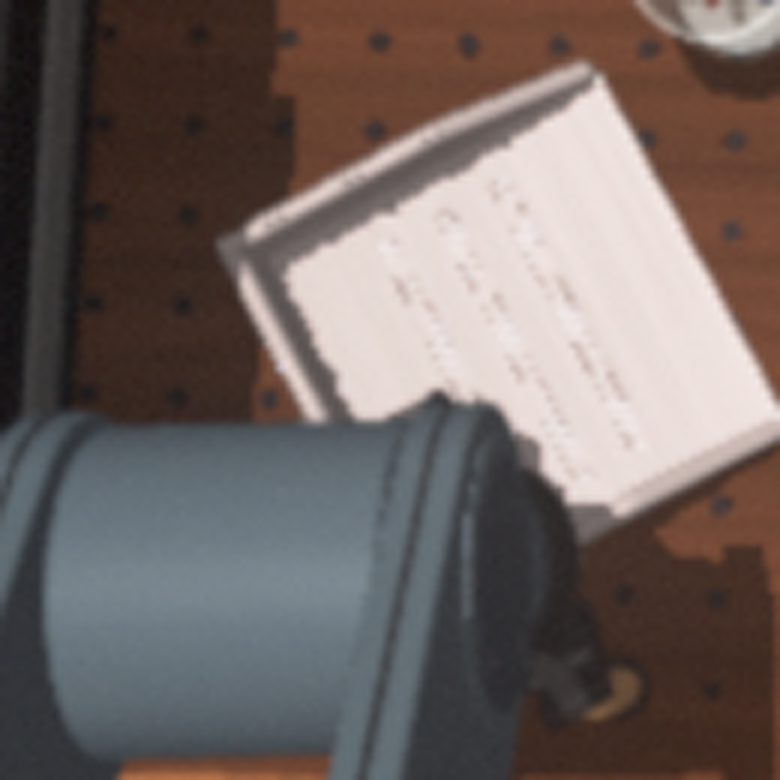

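About 58° round now. Force on tool x is −3.3 N, so the rear face is also on the peg. Continuing.

```bash
python3 -m handwheel '[{"gripper":0.5,"xyz":[0.22,-0.21,0],"yaw":2},{"gripper":0.5,"xyz":[0.57,-0.50,0],"yaw":5},{"gripper":0.5,"xyz":[0.93,-0.77,0],"yaw":8},{"gripper":0.5,"xyz":[1.31,-1.03,0],"yaw":11},{"gripper":0.5,"xyz":[1.69,-1.25,0],"yaw":14},{"gripper":0.5,"xyz":[1.96,-1.39,0],"yaw":16},{"gripper":0.5,"xyz":[2.23,-1.52,0],"yaw":18},{"gripper":0.5,"xyz":[2.37,-1.58,0],"yaw":19}]' 30
python3 -c "
from h import *
arc(0,[2,4,6,8,10,12],(0.3,0))
c=bot.capture('top');crop(c,140,200,150,150,5,'pics/t15.png')"
```

```text
t: 19.95
tool_pos: [455.2, 126.8, 34.1]
tcp_rot: [0.001, 0.641, 0.768, 0.0]
force: [2.9, -3.4, 0.0]
finger_gap: 0.079
t 19.95 jaw 10.31 pan yaw rel -76.99 r pan frame [ 57.9 -61.9] F tool [-3.9  2.3 -0. ] tq [-0.62 -0.59 -0.32] z 34.1 gap 0.079
2 [ 0.22 -0.2 ]
4 [ 0.46 -0.39]
6 [ 0.69 -0.57]
8 [ 0.94 -0.74]
10 [ 1.19 -0.91]
12 [ 1.44 -1.06]
```

View pics/t15.png

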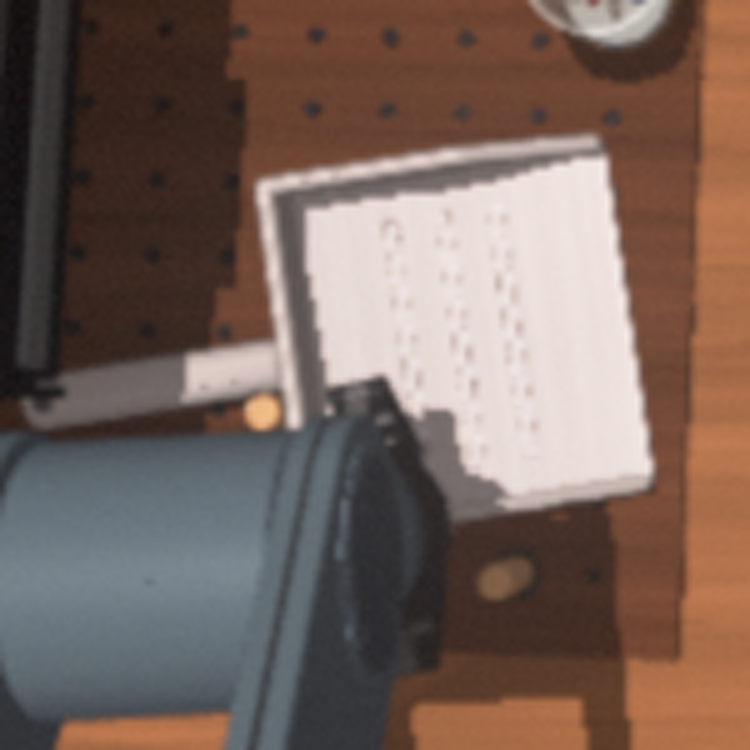

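In the top crop the pivot peg (263,411) sits in the crook and the handle goes under the caddy. The stop peg, at (508,575), is still about 13° short of contact. Closing the gap slowly.

```bash
python3 -m handwheel '[{"gripper":0.5,"xyz":[0.22,-0.20,0],"yaw":2},{"gripper":0.5,"xyz":[0.46,-0.39,0],"yaw":4},{"gripper":0.5,"xyz":[0.69,-0.57,0],"yaw":6},{"gripper":0.5,"xyz":[0.94,-0.74,0],"yaw":8},{"gripper":0.5,"xyz":[1.06,-0.83,0],"yaw":9},{"gripper":0.5,"xyz":[1.18,-0.91,0],"yaw":10},{"gripper":0.5,"xyz":[1.18,-0.91,0],"yaw":10}]' 30
python3 -c "
from h import *
arc(0,[0.5,1,1.5,2,2.5,3,3.5,4],(0,0))
c=bot.capture('top');crop(c,140,200,150,150,5,'pics/t16.png')"
```

```text
t: 20.7
tool_pos: [443.9, 136.8, 34.0]
tcp_rot: [0.001, 0.705, 0.709, 0.0]
force: [2.4, -5.0, -0.2]
finger_gap: 0.079
t 20.7 jaw 0.35 pan yaw rel -86.95 r pan frame [ 57.6 -62.3] F tool [-5.   2.3  0.2] tq [-0.63 -0.49 -0.42] z 34.0 gap 0.079
0.5 [ 0.05 -0.05]
1 [ 0.11 -0.1 ]
1.5 [ 0.17 -0.15]
2 [ 0.22 -0.2 ]
2.5 [ 0.28 -0.25]
3 [ 0.33 -0.29]
3.5 [ 0.39 -0.34]
4 [ 0.45 -0.39]
```

View pics/t16.png

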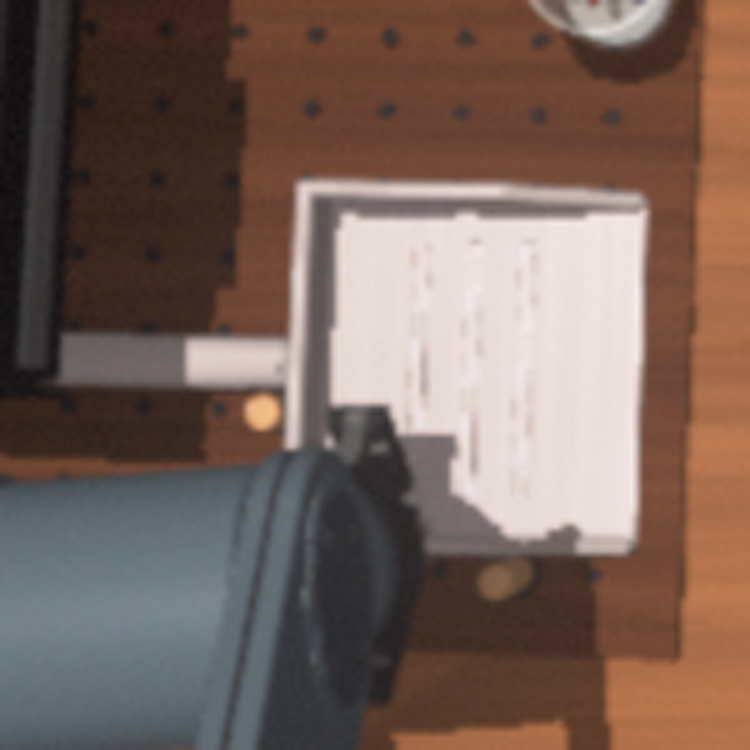

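Run:
```python
from h import *
t=bot.capture("top")
f=lambda x,y:(140+(x+.5)/5-.5,200+(y+.5)/5-.5)
w=lambda x,y,z:w2st(onz(t,*f(x,y),z)).round(1)
print("handle low edge",w(250,388,31),w(120,384,31),"up",w(250,338,31),w(120,334,31))
print("pivot c",w(263,412,64)," rim left edge",w(286,412,55),w(297,182,55),"stop c",w(505,578,64),"lower rim edge",w(480,552,50),w(630,552,30))
```

```text
handle low edge [10.4 15.7] [10.4 76.1] up [33.5 17. ] [33.4 77.5]
pivot c [-0.  -0.5]  rim left edge [ 0.2 -8.3] [104.5  -7.7] stop c [ -70.  -112.3] lower rim edge [-59.9 -98. ] [ -59.1 -163.1]
```

By measurement the pan's yaw is already about −90°, with a gap of about 2 mm at both the handle/pivot and the rim/stop. Pushing straight toward both pegs (tool −y) will close both.

```bash
python3 -m handwheel '[{"gripper":0.5,"xyz":[0.0,-0.1,0],"yaw":0},{"gripper":0.5,"xyz":[0.02,-0.2,0],"yaw":0},{"gripper":0.5,"xyz":[0.02,-0.25,0],"yaw":0.5},{"gripper":0.5,"xyz":[0.02,-0.25,0],"yaw":0.5},{"gripper":0.5,"xyz":[0.02,-0.25,0],"yaw":0.5}]' 30
python3 -c "
from h import *
arc(0,[1])
c=bot.capture('top');crop(c,140,200,150,150,5,'pics/t17.png')"
```

```text
t: 21.3
tool_pos: [441.5, 137.2, 34.0]
tcp_rot: [0.001, 0.708, 0.706, 0.0]
force: [4.1, -3.9, 0.3]
finger_gap: 0.078
t 21.3 jaw -0.14 pan yaw rel -87.44 r pan frame [ 57.8 -64.2] F tool [-3.9  4.1 -0.3] tq [-0.61 -0.63 -0.32] z 34.0 gap 0.078
1 [ 0.11 -0.1 ]
```

View pics/t17.png

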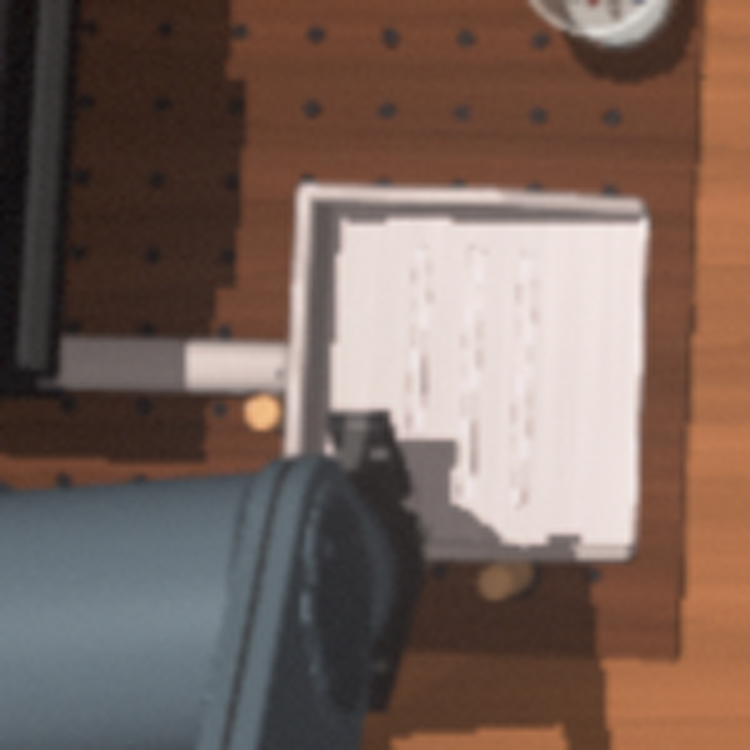

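```bash
python3 -m handwheel '[{"gripper":0.5,"xyz":[0.0,-0.1,0],"yaw":0},{"gripper":0.5,"xyz":[0.0,-0.15,0],"yaw":0},{"gripper":0.5,"xyz":[0.0,-0.15,0],"yaw":0},{"gripper":0.5,"xyz":[0.0,-0.15,0],"yaw":0}]' 30
python3 -c "
from h import *
arc(0,[1])"
python3 -m handwheel '[{"gripper":0.5,"xyz":[0.0,-0.1,0],"yaw":0},{"gripper":0.5,"xyz":[0.0,-0.1,0],"yaw":0},{"gripper":0.5,"xyz":[0.0,-0.1,0],"yaw":0}]' 30
python3 -c "
from h import *
arc(0,[1])
c=bot.capture('top');crop(c,140,200,150,150,5,'pics/t18.png')"
```

```text
t: 21.75
tool_pos: [441.3, 137.4, 34.2]
tcp_rot: [0.001, 0.708, 0.706, 0.001]
force: [7.5, -2.0, -2.6]
finger_gap: 0.08
t 21.75 jaw -0.15 pan yaw rel -87.45 r pan frame [ 57.6 -64.4] F tool [-2.   7.5  2.6] tq [-0.38 -1.03 -0.41] z 34.2 gap 0.08
1 [ 0.11 -0.1 ]
t: 22.05
tool_pos: [441.3, 137.4, 34.3]
tcp_rot: [0.002, 0.708, 0.706, 0.002]
force: [8.8, -2.6, -5.1]
finger_gap: 0.077
t 22.05 jaw -0.16 pan yaw rel -87.46 r pan frame [ 57.6 -64.4] F tool [-2.6  8.8  5.1] tq [-0.31 -1.42 -0.41] z 34.3 gap 0.077
1 [ 0.11 -0.1 ]
```

View pics/t18.png

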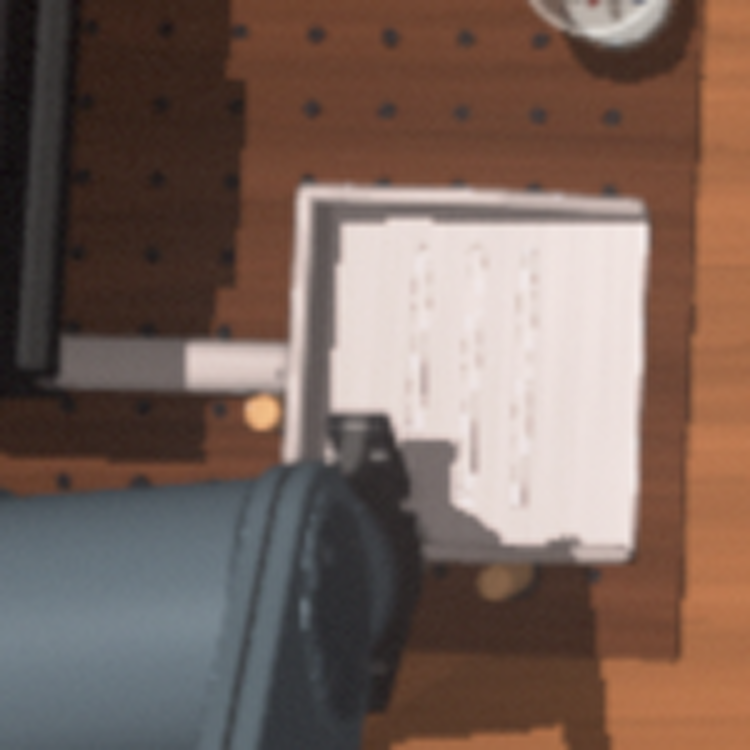

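Run:
```python
from h import *
t=bot.capture("top")
im=t["pixels"].mean(-1)
f=lambda x,y:(140+(x+.5)/5-.5,200+(y+.5)/5-.5)
# handle edges by gradient along columns
def edge(u,v0,v1,sign):
    g=cv2.GaussianBlur(im,(0,0),0.6)[v0:v1,u];d=np.diff(g)*sign;k=int(d.argmax());
    if 0<k<len(d)-1:
        a,b,c=d[k-1],d[k],d[k+1];o=.5*(a-c)/(a-2*b+c)
    else:o=0
    return v0+k+.5+o
for u in(180,184,188,192): 
    v=edge(u,272,283,-1);print(u,v,w2st(onz(t,u,v,31)).round(1),end=' ');v=edge(u,262,272,1);print(w2st(onz(t,u,v,31)).round(1))
for u in(228,232,248,252,256,260,264): 
    v=edge(u,305,317,-1);print(u,round(v,2),w2st(onz(t,u,v,50)).round(1),w2st(onz(t,u,v,9)).round(1))
for u in(215,225,235,245):v=edge(u,232,243,1);print("top rim",w2st(onz(t,u,v,55)).round(1))
```

```text
180 277.56029879894726 [ 8.9 37.9] [31.5 39.2]
184 277.5053983037242 [ 9.3 28.6] [31.3 29.9]
188 277.5079187825618 [ 9.6 19.3] [31.  20.5]
192 276.56856524574675 [12.  10.2] [31.1 11.2]
228 311.69 [-64.2 -81. ] [-67.2 -72.5]
232 311.86 [-64.3 -90.1] [-67.3 -81.9]
248 308.48 [ -55.6 -125.8] [ -58.3 -119.1]
252 307.2 [ -52.5 -134.7] [ -55.  -128.3]
256 311.87 [ -62.6 -144.2] [ -65.6 -138.2]
260 311.7 [ -61.9 -153.2] [ -64.9 -147.5]
264 311.56 [ -61.3 -162.2] [ -64.2 -156.9]
top rim [103.2 -44.3]
top rim [103.5 -67.1]
top rim [103.7 -89.9]
top rim [ 102.8 -112.8]
```

Handle centre sits at station x ≈ 20.3 (ideal 20). The right side is at x ≈ −64 (stop face −64) and the yaw is about −90°. The tool stalled under 8–9 N, and the moment splits over both pegs. Relieving the force, then releasing.

```bash
python3 -m handwheel '[{"gripper":0.5,"xyz":[0,0.1,0],"yaw":0},{"gripper":0.5,"xyz":[0,0.15,0],"yaw":0},{"gripper":0.5,"xyz":[0,0.15,0],"yaw":0}]' 20
python3 -c "
from h import *
arc(0,[1])"
python3 -m handwheel '[{"gripper":1.0,"xyz":[0,0,0],"yaw":0},{"gripper":1.5,"xyz":[0,0,0],"yaw":0},{"gripper":2,"xyz":[0,0,0],"yaw":0},{"gripper":3,"xyz":[0,0,0],"yaw":0},{"gripper":3.5,"xyz":[0,0,0],"yaw":0},{"gripper":3.5,"xyz":[0,0,0],"yaw":0},{"gripper":3.5,"xyz":[0,0,0],"yaw":0}]'
python3 -c "
from h import *
arc(0,[1])
c=bot.capture('side');crop(c,330,180,210,170,3.8,'pics/s19.png')
c=bot.capture('top');crop(c,140,200,150,150,5,'pics/t19.png')"
```

```text
t: 22.45
tool_pos: [441.3, 137.4, 34.1]
tcp_rot: [0.001, 0.708, 0.706, 0.001]
force: [5.3, -3.0, -1.7]
finger_gap: 0.083
t 22.45 jaw -0.15 pan yaw rel -87.45 r pan frame [ 57.6 -64.4] F tool [-3.   5.3  1.7] tq [-0.39 -0.82 -0.46] z 34.1 gap 0.083
1 [ 0.11 -0.1 ]
t: 23.15
tool_pos: [439.6, 137.6, 33.8]
tcp_rot: [-0.0, 0.708, 0.706, -0.0]
force: [-0.1, 0.7, -0.2]
finger_gap: 0.411
t 23.15 jaw -0.17 pan yaw rel -87.47 r pan frame [ 57.4 -66.1] F tool [ 0.7 -0.1  0.2] tq [ 0.01 -0.01 -0.02] z 33.8 gap 0.411
1 [ 0.12 -0.1 ]
```

View pics/s19.png

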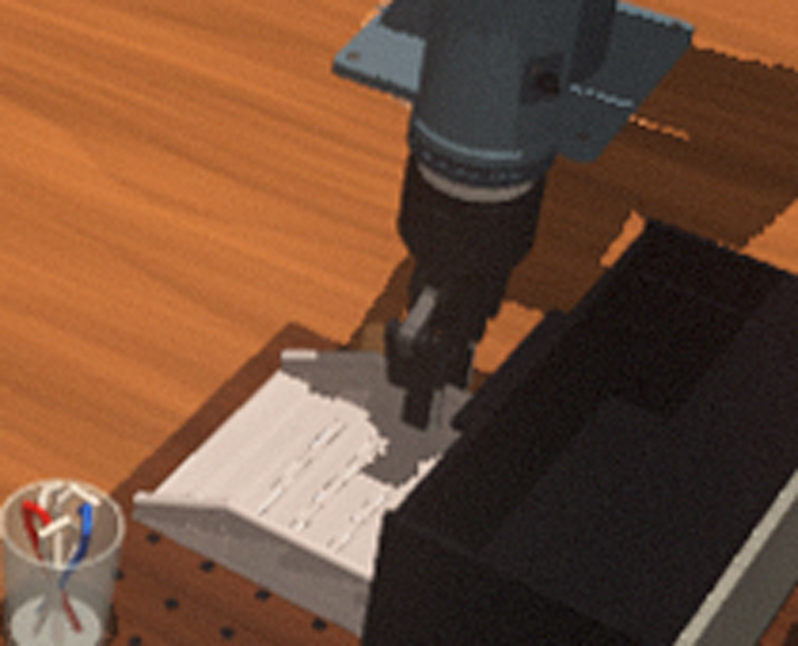

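View pics/t19.png

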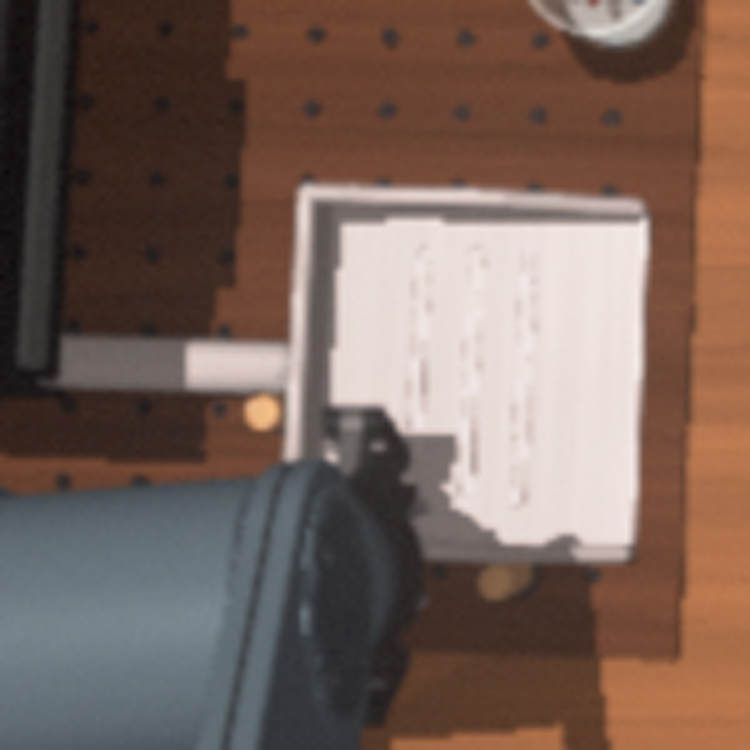

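Released, with forces zero and the pan unmoved. Retracting up, then back toward the robot.

```bash
python3 -m handwheel '[{"gripper":3.5,"xyz":[0,0,-1],"yaw":0},{"gripper":3.5,"xyz":[0,0,-3],"yaw":0},{"gripper":3.5,"xyz":[0,0,-6],"yaw":0},{"gripper":3.5,"xyz":[0,0,-10],"yaw":0},{"gripper":3.5,"xyz":[0,0,-14],"yaw":0},{"gripper":3.5,"xyz":[-0.5,0,-16],"yaw":0},{"gripper":3.5,"xyz":[4,-3,-16],"yaw":0},{"gripper":3.5,"xyz":[8,-6,-16],"yaw":0}]'
python3 -c "
from h import *
R=toolrot();print(R.round(2).tolist());rel([330,-150,200])"
```

```text
t: 24.05
tool_pos: [383.4, 214.5, 195.7]
tcp_rot: [0.001, 0.71, 0.704, 0.002]
force: [0.3, 0.8, -0.8]
finger_gap: 0.413
[[0.01, 1.0, 0.0], [1.0, -0.01, 0.0], [0.0, 0.0, -1.0]]
t 24.05 pos [383.4 214.5 195.7] jaw -0.46 shift [-36.49  -5.05  -0.49] yaw None F [ 0.3  0.8 -0.8] gap 0.413
```

```bash
python3 -m handwheel '[{"gripper":3.5,"xyz":[-2,-2,-1],"yaw":0},{"gripper":3.5,"xyz":[-6,-4,-1],"yaw":0},{"gripper":3.5,"xyz":[-11,-5,-1],"yaw":0},{"gripper":3.5,"xyz":[-16,-5,-1],"yaw":0},{"gripper":3.5,"xyz":[-21,-5,-1],"yaw":0},{"gripper":3.5,"xyz":[-26,-5,-1],"yaw":0},{"gripper":3.5,"xyz":[-31,-5,-1],"yaw":0},{"gripper":3.5,"xyz":[-34,-5,-1],"yaw":0}]'
python3 -m handwheel '[{"gripper":3.5,"xyz":[0,0,0],"yaw":0},{"gripper":3.5,"xyz":[0,0,0],"yaw":0}]'
python3 -c "
from h import *
c=bot.capture('side');cv2.imwrite('pics/s20.png',c['pixels'])
c=bot.capture('top');crop(c,95,100,260,245,3,'pics/t20.png')"
```

```text
t: 24.85
tool_pos: [331.0, -128.6, 204.9]
tcp_rot: [0.001, 0.709, 0.705, -0.0]
force: [0.5, 0.4, -0.3]
finger_gap: 0.412
t: 25.05
tool_pos: [331.0, -125.5, 204.1]
tcp_rot: [-0.0, 0.709, 0.705, 0.0]
force: [0.3, 0.8, -0.6]
finger_gap: 0.405
```

View pics/s20.png

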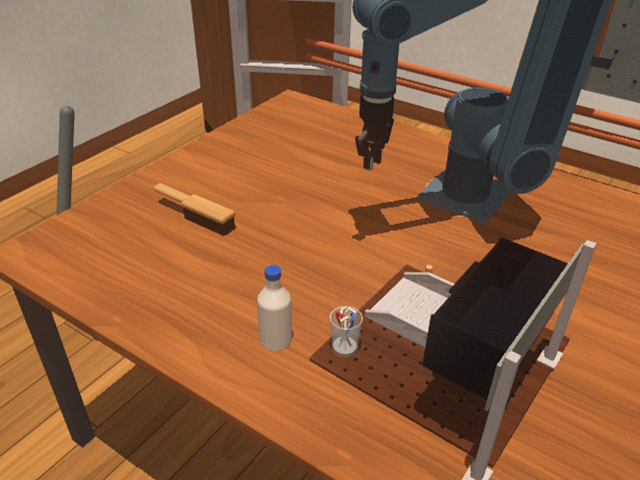

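View pics/t20.png

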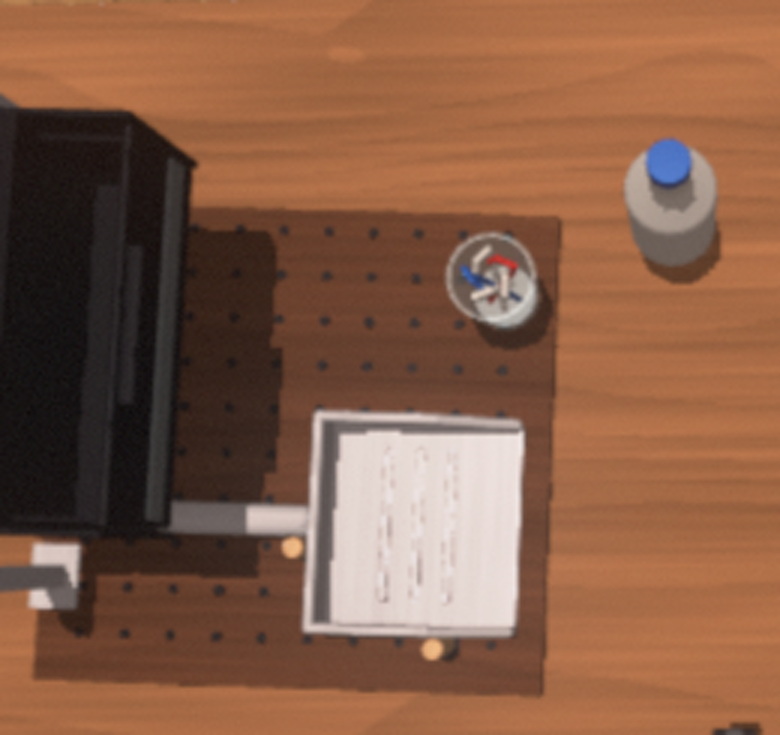

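Run:
```python
from h import *
t=bot.capture("top");im=cv2.GaussianBlur(t["pixels"].mean(-1),(0,0),0.6)
f=lambda x,y:(95+(x+.5)/3-.5,100+(y+.5)/3-.5)
for n,p in(("piv",(291,547)),("stop",(432,649))):print(n,w2st(onz(t,*f(*p),64)).round(1))
def e(line,o,sign):
    d=np.diff(line)*sign;k=int(d.argmax());a,b,c=d[k-1],d[k],d[k+1];return o+k+.5+.5*(a-c)/(a-2*b+c)
print("handle lo",[w2st(onz(t,u,e(im[272:283,u],272,-1),31)).round(1).tolist() for u in(178,182,186)])
print("rear rim",[w2st(onz(t,e(im[v,194:204],194,1),v,54)).round(1).tolist() for v in(245,255,288,300)])
print("side rim",[w2st(onz(t,u,e(im[305:317,u],305,-1),51)).round(1).tolist() for u in(204,210,218,226,230)])
print("far rim",[w2st(onz(t,u,e(im[230:243,u],230,1),55)).round(1).tolist() for u in(204,212,220,228)])
```

```text
piv [-0.1  0.7]
stop [ -71.9 -108.1]
handle lo [[9.0, 42.6], [9.1, 33.3], [9.5, 24.0]]
rear rim [[84.0, -7.8], [61.2, -7.7], [-13.3, -7.9], [-40.2, -7.7]]
side rim [[-63.4, -26.9], [-63.4, -40.5], [-63.9, -58.6], [-63.5, -76.7], [-63.3, -85.7]]
far rim [[103.7, -19.2], [103.6, -37.4], [103.4, -55.7], [103.6, -74.0]]
```

Seated: rear rim at y ≈ −7.8 (ideal −8), side rim at x ≈ −63.5 (stop face −63.9), and yaw within about 0.3°. The tumbler, bottle, brush and caddy look unmoved. Handing in.

```bash
python3 -c "
from rig import bot
print(bot.sign_off())"
```

```text
the job is handed in; nothing more can be done
None
```

The dustpan is parked on the pegged board, with its handle under the caddy. I handed the job in at about 25 s of the 64 s allowed; sign-off gives no verdict.

**What I did:**
- I carried the pan by its handle and laid it flat with the crook against the pivot peg. Light pushes stalled at about 8 N and 13 N, which I took as both crook faces touching. I then let go.
- I pinched the right rim, swung the pan about 90° round the peg, pressed it lightly against the pivot and stop pegs, and let go again.

**Swing:** near the end of the swing (about 87° by the tool), the top view showed the handle about 2 mm off the pivot peg. A final straight push closed it, so contact with that peg may not have been continuous all the way round.

**Last checks (top view, arm clear):**

| Check | Measured | Expected |
|---|---|---|
| Rear rim, station y | −7.8 mm | −8 mm |
| Right side, station x | −63.5 mm | −64 mm (stop peg face) |
| Handle edge, station x | about 9 mm | 8 mm |
| Yaw | about −90° | −90°, within about 0.3° |

- **Handle:** it may be up to 1 mm off the pivot peg, which is within the camera's 2 mm accuracy.
- **Robot against camera:** the peg position from the arm's contact differed from the camera's by about 2 mm, also within calibration.
- **Other items:** the caddy still looks shut, and the tumbler, brush and bottle look unmoved; I judged these by eye only.

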